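# Fit out the nursery boxes with the right shrimp tubes

### The arm

A 7-joint arm with a two-finger parallel gripper is mounted at the origin on the work surface. World frame = base frame: x ahead of the robot, y to its left, z up, the work surface at z = 0. Lengths are in mm, angles in rad, forces in N, time in s.
With the tool pointing down it reaches from about 425 to 950 mm from the base axis. Payload 4.7 kg.
Tool frame: the origin (TCP) lies on the mounting face of the last link; the fingertips stand 182 mm ahead of it and the grasp point (between the pads) lies 164 mm ahead of it (robot.hold_point_z is the distance from the TCP to the grasp point, in mm); z points along the fingers, x is the direction in which the jaws open and shut, and the axes are right-handed (so a half turn about z gives the same grasp; the last joint's range is limited). The gripper opens to 87 mm and grips with 3 to 60 N. Pads are 19 mm wide; open, the fingers measure 117 mm over their backs; the gripper's body (75 mm by 190 mm) begins 51 mm behind the grasp point.
Start: joints at [-1.36, 0.469, -0.049, 1.532, 0.024, 1.141, -0.082], TCP at [160.279, 655.699, 404.773] pointing down, gripper open.
Joint ranges: [-2.59, 2.59], [-0.33, 1.99], [-1.39, 1.29], [0.1, 2.45], [-1.04, 4.18], [0.21, 1.99], [-2.66, 2.66]. Speed limits (rad/s): [2.57, 2.57, 3.14, 3.14, 3.14, 3.14, 3.14].

### API

Orientations are given as a 3x3 rotation matrix whose columns are the frame's x, y, z axes.
In Python, from workcell import get_obs, cams, robot, finder gives the robot as it stands. The module is installed in compiled form; this text tells all that it offers.
- The arm moves only by the tool move_arm, never from a script. Its arguments are lists of equal length, an entry for each row: "rotation": the turn, a rotation vector about the tool's x, y, z in units of 6 degrees (1.0 is 6 degrees), a list of three; "slide": the shift along the tool's x, y, z in units of 50 mm (1.0 is 50 mm), a list of three; "gripper": the opening, from 0 (shut) to 1 (fully open). In form: {"rotation": [[rx, ry, rz], ...], "slide": [[tx, ty, tz], ...], "gripper": [gripper, ...]}. A call has exactly 8 rows; each row shifts and turns the commanded pose from where the row before left it, along the tool's axes as they then stand; what a row does not reach is not made up. A row lasts 1/10 s, in which the tool goes at most 50 mm and 8.59 degrees, less where a joint would pass 70% of its speed; a pose out of reach is approached as far as the arm can. A call is refused whole if a number of a shift passes 1 or a number of a turn 1, either way. A call with a gripper value outside its range is refused whole. The fingers move at their own pace and stop on an object; "force" is the grip in N (left out, the last holds). Time passes only in rows, so rows that do not move let the fingers close, or fill a call up. It gives the time, the measured TCP pose, the force and the opening at its end, in the units of the state.
- get_obs(): the state, without advancing time (a new reading comes with each control period).
- cams.capture(name): name is "scene" or "top" or "wrist"; returns the picture (420x560x3 uint8, red, green, blue); there is no depth.
- cams.camera_model(name): a dict with "K" (3x3 intrinsics, pixels), "eye" and "orientation" of the camera in the world. Camera axes: x right, y up, looking along -z (the intrinsics and any distortion apply to the point x, -y, -z); pixel columns grow to the right and rows downward; lengths in mm; the calibration is good to about 2 mm. The wrist camera is an equidistant fisheye: a pixel r from the principal point sees the ray r / f radians off the axis. A picture is of the moment at which its call begins: read the wrist's pose just before it. camera_model takes no time and is no camera call; for the wrist camera it gives the pose at the moment of the call.
- robot.job_done(): hands the job in, once; it reports no verdict.
Trained networks look in the newest picture that a camera, given by its name, has taken for a name from the list of things; names that differ only in an ending like _2 or _b are one class to them, and where a whole thing is asked for, a point or a joint stands for the part that bears it (a point fixed in the world has none). Each returns a list of dicts, best first, with "confidence" (0 to 1); they miss things now and then, are a little off and sometimes report something else, mostly with a low value. They report only what shows in the picture. A call takes as long as a camera call. They do not tell look-alikes from the thing itself.
- finder.search_frame(camera, label): "bbox" ([left, top, right, bottom] as shares, 0 to 1, of the picture: columns of its width, rows of its height, round what is visible of it).
The state is a dict: "clock": time; "joint_pos": joint angles; "qvel": joint speeds; "tau": joint torques, N m; "position": TCP position; "tcp_rot": TCP orientation; "wrist_force": force on the tool from outside, world axes, zero at the start; "ft_torque": the same for the moment, N m; "opening": finger opening in mm.
Only numpy, scipy, OpenCV 4.12 (cv2) and the standard library are available. Lean on these libraries where they do the work, as an engineer would, in place of code of your own. Each camera call takes 0.05 s, during which the arm holds its last target.

### The job

Fit out the three white nursery boxes with the three brown ceramic shrimp tubes from the turntable: the longest tube goes in the longest box, the middle one in the middle-sized box and the shortest in the shortest box. Lay each tube on its flat foot in the middle of its box, lengthwise along it, so that shrimp can swim in at both ends; set the tubes down gently, do not drop them. Leave the check valve, the white jar and the glass bubble counter as they are on the turntable.

Things in the scene. Friction and masses are not known exactly. Their poses are not given: they have to be found in the camera images.
- tube_short: the short one of the three unglazed terracotta-brown ceramic shrimp tubes, lying on its flat foot on the turntable: 50 mm long, 34 mm outside diameter, 4 mm wall, open at both ends, 36 mm high over all; grasp it across its diameter (34 mm) at mid-length. About 50 g. Origin: centre of the underside of its foot; x along the tube, z up; the tube's axis lies 19 mm above the origin.
- tube_middle: the middle-sized one of the three unglazed terracotta-brown ceramic shrimp tubes, lying on its flat foot on the turntable: 85 mm long, 34 mm outside diameter, 4 mm wall, open at both ends, 36 mm high over all; grasp it across its diameter (34 mm) at mid-length. About 85 g. Origin: centre of the underside of its foot; x along the tube, z up; the tube's axis lies 19 mm above the origin.
- tube_long: the long one of the three unglazed terracotta-brown ceramic shrimp tubes, lying on its flat foot on the turntable: 120 mm long, 34 mm outside diameter, 4 mm wall, open at both ends, 36 mm high over all; grasp it across its diameter (34 mm) at mid-length. About 120 g. Origin: centre of the underside of its foot; x along the tube, z up; the tube's axis lies 19 mm above the origin.
- box_short: the shortest of the three open, low white plastic nursery boxes, loose on the mat: 115 mm long (x) by 98 mm wide (y) outside, 40 mm high, walls and floor 3 mm thick, grey mesh pattern on the floor, two small hanging tabs that stick out 15 mm beyond the rim of its +x end. Origin: centre of its underside; x along its length, z up; the inner floor lies 3 mm above the origin.
- box_middle: the middle-sized of the three open, low white plastic nursery boxes, loose on the mat: 155 mm long (x) by 98 mm wide (y) outside, 40 mm high, walls and floor 3 mm thick, grey mesh pattern on the floor, two small hanging tabs that stick out 15 mm beyond the rim of its +x end. Origin: centre of its underside; x along its length, z up; the inner floor lies 3 mm above the origin.
- box_long: the longest of the three open, low white plastic nursery boxes, loose on the mat: 195 mm long (x) by 98 mm wide (y) outside, 40 mm high, walls and floor 3 mm thick, grey mesh pattern on the floor, two small hanging tabs that stick out 15 mm beyond the rim of its +x end. Origin: centre of its underside; x along its length, z up; the inner floor lies 3 mm above the origin.
- turntable: round light-grey plastic turntable on the dark mat (the mat's top is at z = 0.003 m), 310 mm across, with a low lip 8 mm above its deck; the deck, on which things stand, lies 16 mm above the origin. Origin: centre of its underside, z up. It turns stiffly about its centre if pushed sideways. It carries the three tubes, about 88 mm apart side by side and roughly parallel, in any order, and the jar, bubble counter and check valve near its rim beyond the tubes' ends.
- jar: closed white media jar on the turntable, upright, 44 mm diameter, 68 mm high. Bystander. Origin: centre of its underside, z up.
- counter: glass bubble counter with aluminium foot and cap on the turntable, upright, 32 mm diameter, 77 mm high. Bystander. Origin: centre of its underside, z up.
- valve: green plastic check valve lying on the turntable, 56 mm long over its two hose barbs, body 22 mm wide and high. Bystander. Origin: centre of its underside, x along the barbs, z up.
Not all that is in view belongs to the job. What is shaped like the tube_long but green is not meant.

How it is judged (in metres and radians):
At the end, for the whole second after the job is handed in: Each tube lies on its foot on the floor of the box of its size: centre within 15 mm of the box's centre seen from above, lengthwise within 0.3 rad, upright within 0.12 rad, underside within 5 mm of the inner floor; boxes flat on the mat; all released and at rest (horizontal distance between tube_short and box_short below 0.015 m and z of tube_short in the frame of box_short between -0.002 and 0.008 m and angle between each of tube_short, tube_middle, tube_long's own z axis and vertical below 0.12 rad and angle between the x axis of tube_short and the x axis of box_short, either way round below 0.3 rad and angle between each of box_short, box_middle, box_long's own z axis and vertical below 0.06 rad and linear speed of each of tube_short, box_short, tube_middle, box_middle, tube_long, box_long below 0.02 m/s and horizontal distance between tube_middle and box_middle below 0.015 m and z of tube_middle in the frame of box_middle between -0.002 and 0.008 m and angle between the x axis of tube_middle and the x axis of box_middle, either way round below 0.3 rad and horizontal distance between tube_long and box_long below 0.015 m and z of tube_long in the frame of box_long between -0.002 and 0.008 m and angle between the x axis of tube_long and the x axis of box_long, either way round below 0.3 rad); the robot touches nothing.
It fails at once if the white media jar is shoved or carried off (more than 30 mm) or tipped over (distance of jar from where it was at the start of the episode above 0.03 m or angle between jar's own z axis and vertical above 0.4 rad).
It fails at once if the glass bubble counter is shoved or carried off (more than 30 mm) or tipped over (distance of counter from where it was at the start of the episode above 0.03 m or angle between counter's own z axis and vertical above 0.4 rad).
It fails at once if the check valve is shoved or carried off (more than 30 mm) (distance of valve from where it was at the start of the episode above 0.03 m).
It fails at once if a ceramic tube is dropped (falls free at over 0.7 m/s, some 25 mm) ((linear speed of tube_short above 0.7 m/s and contact force between the fingers and tube_short below 0.05 N) or (linear speed of tube_middle above 0.7 m/s and contact force between the fingers and tube_middle below 0.05 N) or (linear speed of tube_long above 0.7 m/s and contact force between the fingers and tube_long below 0.05 N)).
It also fails if it takes over 93 s, if anything falls off the work surface, if the arm or the gripper's body presses on something with over 40 N, if the wrist force passes 120 N, or if a joint passes its speed limit or range.

## Working session

There is one attempt and no reset: what is moved stays moved. The work goes in short steps, Python scripts to look and compute and a tool call to move; the robot and the scene stay as the last step left them, time stands still between calls to the robot, and variables do not carry over. Pictures are saved under pics/ and viewed, and the job is handed in when it is done.

Besides the shell and the picture viewer there is one more tool, called after ">>>" as name(argument=value, ...), one argument or row to a line, values as JSON. move_arm: Moves the arm, as the interface text tells. Its arguments: {"type":"object","properties":{"rotation":{"type":"array","items":{"type":"array","items":{"type":"number"}}},"slide":{"type":"array","items":{"type":"array","items":{"type":"number"}}},"gripper":{"type":"array","items":{"type":"number"}},"force":{"type":"number"}},"required":["rotation","slide","gripper"]}

```bash
mkdir -p pics
python3 - <<'E'
from workcell import get_obs, cams, robot, finder
import cv2, numpy as np
o=get_obs(); print({k:np.round(v,3).tolist() for k,v in o.items()}, robot.hold_point_z)
for n in ["scene","top","wrist"]:
    m=cams.camera_model(n); print(n,{k:(np.round(v,3).tolist() if not isinstance(v,str) else v) for k,v in m.items()})
    im=cams.capture(n); cv2.imwrite(f"pics/{n}0.png",im[:,:,::-1])
print(get_obs()['clock'])
E
```

```text
{'clock': 0.0, 'joint_pos': [-1.36, 0.469, -0.049, 1.534, 0.024, 1.141, -0.082], 'qvel': [0.001, -0.001, 0.0, -0.001, 0.002, 0.002, 0.0], 'tau': [-0.001, -50.798, -0.081, -23.616, -0.061, 0.038, 0.0], 'position': [160.243, 655.448, 403.681], 'tcp_rot': [[0.237, 0.971, -0.0], [0.971, -0.237, -0.002], [-0.002, 0.0, -1.0]], 'wrist_force': [-0.072, -0.175, 0.436], 'ft_torque': [0.011, 0.025, -0.002], 'opening': 86.658} 163.5
scene {'K': [[452.407, 0.0, 273.02], [0.0, 452.407, 211.521], [0.0, 0.0, 1.0]], 'eye': [1251.556, 30.043, 969.357], 'orientation': [[0.067, -0.779, 0.623], [0.998, 0.052, -0.043], [0.002, 0.625, 0.781]]}
top {'K': [[502.233, 0.0, 277.648], [0.0, 502.233, 214.542], [0.0, 0.0, 1.0]], 'eye': [335.408, 94.691, 1339.531], 'orientation': [[-0.023, 0.994, -0.109], [-1.0, -0.024, -0.006], [-0.008, 0.109, 0.994]]}
wrist {'K': [[325.192, 0.0, 280.287], [0.0, 325.192, 211.356], [0.0, 0.0, 1.0]], 'eye': [88.028, 672.66, 384.107], 'orientation': [[0.237, -0.936, -0.261], [0.972, 0.227, 0.066], [-0.002, -0.269, 0.963]]}
0.15
```

View pics/top0.png

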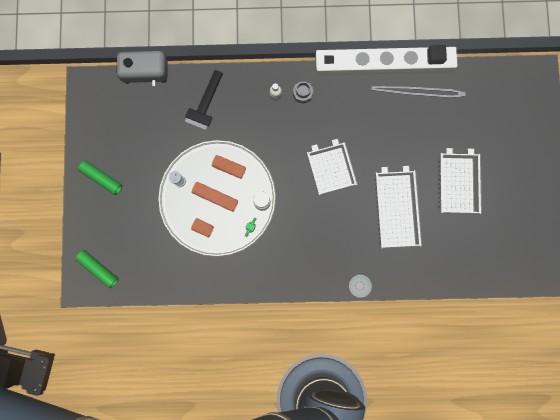

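View pics/scene0.png

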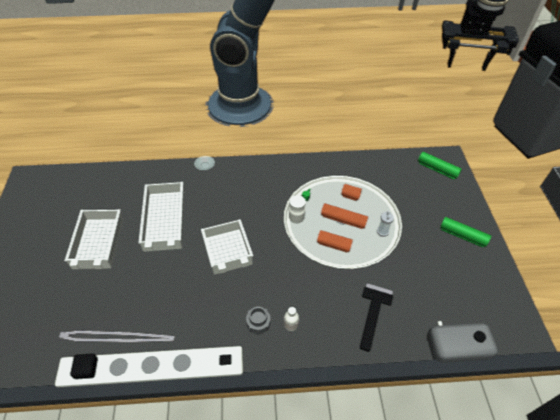

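View pics/wrist0.png

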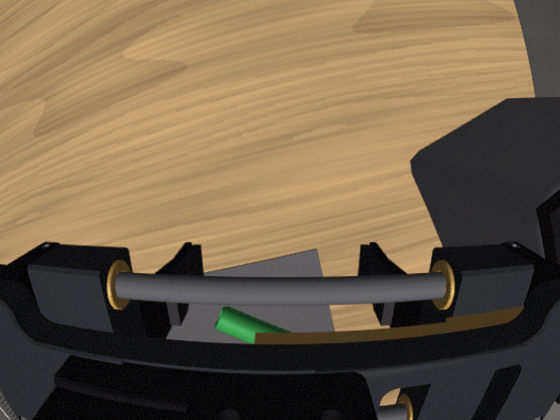

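```bash
cat > h.py <<'E'
import numpy as np, cv2
from scipy.optimize import minimize
from workcell import get_obs, cams, robot, finder
def model(n):
    m=cams.camera_model(n); return np.array(m['K']),np.array(m['eye']),np.array(m['orientation'])
def proj(P,M):
    K,e,R=M; c=(np.atleast_2d(P)-e)@R; c=c*[1,-1,-1]; q=c@K.T; return q[:,:2]/q[:,2:]
def ray(px,M,z):
    K,e,R=M; d=R@(np.linalg.inv(K)@[px[0],px[1],1]*np.array([1,-1,-1])); return e+d*(z-e[2])/d[2]
def tube(L,z0):
    a=np.linspace(0,2*np.pi,24); p=[]
    for s in(-1,1): p+= [[s*L/2,17*np.cos(t),19+17*np.sin(t)] for t in a]
    return np.array(p)+[0,0,z0]
def box(L,z0=3):
    return np.array([[s*L/2,t*49,z] for s in(-1,1) for t in(-1,1) for z in(0,40)])+[0,0,z0]
def place(P,x,y,th):
    c,s=np.cos(th),np.sin(th); return P@np.array([[c,-s,0],[s,c,0],[0,0,1]]).T+[x,y,0]
def hullmask(P,M,S=4):
    im=np.zeros((420,560),np.uint8); q=proj(P,M)
    big=np.zeros((420*S,560*S),np.uint8)
    h=cv2.convexHull(((q+.5)*S).astype(np.float32)).astype(np.int32); cv2.fillConvexPoly(big,h,255)
    return cv2.resize(big,(560,420),interpolation=cv2.INTER_AREA)/255.
def fit(P,masks,x0):
    def cost(v):
        c=0
        for M,m in masks: c+=np.abs(hullmask(place(P,v[0],v[1],v[2]/100),M)-m).sum()
        return c
    s=np.array([x0[0],x0[1],x0[2]*100])
    r=minimize(cost,s,method='Nelder-Mead',options=dict(initial_simplex=np.vstack([s,s+[8,0,0],s+[0,8,0],s+[0,0,12]]),xatol=.1,fatol=.3))
    return r.x[0],r.x[1],r.x[2]/100,r.fun
def brown(im):
    h=cv2.cvtColor(im,cv2.COLOR_RGB2HSV); return ((h[...,0]<14)&(h[...,1]>110)&(h[...,2]>60)).astype(np.uint8)
def white(im):
    h=cv2.cvtColor(im,cv2.COLOR_RGB2HSV); return ((h[...,1]<50)&(h[...,2]>120)).astype(np.uint8)
E
python3 - <<'E'
from h import *
for n in ['top','scene']:
    im=cv2.imread(f'pics/{n}0.png')[:,:,::-1].copy(); M=model(n)
    for nm,f,z in(('brown',brown,38),('white',white,25)):
        k,l,st,c=cv2.connectedComponentsWithStats(f(im))
        for i in range(1,k):
            if st[i,4]>120:
                ys,xs=np.where(l==i); r=cv2.minAreaRect(np.c_[xs,ys].astype(np.float32))
                print(n,nm,st[i],np.round(r[0]),np.round(r[1]),round(r[2]),np.round(ray(c[i],M,z)))
E
```

```text
top brown [213 156  32  22 375] [228. 166.] [32. 12.] 23 [610. 229.  38.]
top brown [192 182  45  29 528] [214. 196.] [46. 12.] 25 [531. 267.  38.]
top brown [192 219  21  18 229] [202. 228.] [19. 12.] 27 [450. 300.  38.]
top white [    0     0   560    50 24150] [280.  24.] [ 49. 559.] 90 [1015.  126.   25.]
top white [ 316   47  142   24 2642] [386.  58.] [ 21. 141.] 89 [ 899. -191.   25.]
top white [117  51  46  24 945] [140.  62.] [23. 45.] 90 [905. 466.  25.]
top white [293  82  20  19 223] [302.  91.] [18. 19.] 90 [815.  27.  25.]
top white [372  86  94  11 395] [418.  91.] [93.  8.] 3 [ 807. -287.   25.]
top white [ 307  138   51   57 1722] [331. 165.] [50. 40.] 74 [601. -42.  25.]
top white [ 158  140  118  116 9338] [217. 198.] [115. 117.] 45 [527. 264.  25.]
top white [ 440  148   42   66 2197] [460. 180.] [65. 41.] 90 [ 554. -379.   25.]
top white [ 375  165   47   84 2922] [398. 206.] [82. 41.] 86 [ 488. -213.   25.]
top white [349 274  23  24 423] [360. 286.] [23. 22.] 90 [ 289. -106.   25.]
top white [ 277  354   90   58 1815] [320. 381.] [55. 89.] 87 [62.  7. 25.]
scen
[... 742 characters left out ...]
2632] [160. 215.] [43. 70.] 2 [ 493. -212.   25.]
scene white [  64  209   57   60 2265] [ 91. 238.] [46. 67.] 11 [ 555. -379.   25.]
scene white [ 201  219   53   55 2005] [228. 246.] [48. 44.] 75 [600. -41.  25.]
scene white [284 307  15  24 230] [292. 318.] [21. 15.] 63 [804. 103.  25.]
scene white [246 308  24  22 243] [258. 319.] [23. 21.] 5 [803.  27.  25.]
scene white [ 435  325   60   32 1369] [465. 340.] [29. 58.] 85 [884. 471.  25.]
scene white [ 59 331 116  11 617] [116. 336.] [115.  10.] 2 [ 824. -285.   25.]
scene white [  55  346  188   41 4814] [148. 366.] [ 30. 189.] 86 [ 895. -192.   25.]
scene white [    0   375   560    45 13914] [281. 415.] [ 42. 561.] 86 [997. 186.  25.]
```

Run:
```python
from h import *
ims={n:cv2.imread(f'pics/{n}0.png')[:,:,::-1].copy() for n in('top','scene')}
Ms={n:model(n) for n in ims}
def near(mask,M,xy,z):
    k,l,st,c=cv2.connectedComponentsWithStats(mask); q=proj([xy[0],xy[1],z],M)[0]
    i=min([i for i in range(1,k) if st[i,4]>100],key=lambda i:np.hypot(*(c[i]-q))); return (l==i).astype(np.uint8)
vis={n:cv2.resize(ims[n][:,:,::-1],None,fx=3,fy=3) for n in ims}
def draw(P,v):
    for n in ims:
        h=cv2.convexHull((place(P,*v)).astype(np.float32)[:,:2]) if 0 else cv2.convexHull(proj(place(P,*v),Ms[n]).astype(np.float32))
        cv2.polylines(vis[n],[((h+.5)*3).astype(np.int32)],True,(255,0,255),1)
for nm,L,xy in(('middle',85,(611,229)),('long',120,(532,267)),('short',50,(451,300))):
    mk={n:near(brown(ims[n]),Ms[n],xy,38) for n in ims}
    out=[]
    for sel in(['top'],['scene'],['top','scene']):
        r=fit(tube(L,19),[(Ms[n],mk[n].astype(float)) for n in sel],(*xy,np.arctan2(-1,-2.2)+np.pi+0.6)); out.append(np.round(r,2).tolist())
    print('tube',nm,out); draw(tube(L,19),out[-1][:3])
for nm,L,xy,th in(('short',115,(600,-42),0.3),('middle',155,(553,-379),0),('long',195,(490,-213),0.)):
    mk={}
    for n in ims:
        m=near(white(ims[n]),Ms[n],xy,25)
        m=cv2.morphologyEx(m,cv2.MORPH_CLOSE,np.ones((9,9)))
        m=cv2.morphologyEx(m,cv2.MORPH_OPEN,cv2.getStructuringElement(cv2.MORPH_ELLIPSE,(15,15)))
        h=cv2.convexHull(np.argwhere(m)[:,::-1]); m=np.zeros_like(m); cv2.fillConvexPoly(m,h,1); mk[n]=m
    out=[]
    for sel in(['top'],['scene'],['top','scene']):
        r=fit(box(L),[(Ms[n],mk[n].astype(float)) for n in sel],(*xy,th)); out.append(np.round(r,2).tolist())
    print('box',nm,out); draw(box(L),out[-1][:3])
cv2.imwrite('pics/vt.png',vis['top'][350:800,420:1480]); cv2.imwrite('pics/vs.png',vis['scene'][480:860,180:1300])
for n in ims:
  for lab in('jar','counter','valve','turntable'):
    for r in finder.search_frame(n,lab)[:1]:
        b=np.array(r['bbox'])*[560,420,560,420]; c=[(b[0]+b[2])/2,(b[1]+b[3])/2]
        print(n,lab,round(r['confidence'],2),b.round(),ray(c,Ms[n],{'jar':53,'counter':57,'valve':30,'turntable':25}[lab]).round())
print(get_obs()['clock'])
```

```text
tube middle [[608.76, 227.61, 1.14, 66.45], [612.73, 229.17, 1.14, 49.15], [611.15, 228.89, 1.14, 127.44]]
tube long [[529.86, 265.38, 1.1, 89.22], [534.06, 265.77, 1.14, 49.74], [532.88, 265.89, 1.12, 158.95]]
tube short [[448.3, 298.27, 1.05, 48.2], [452.77, 298.51, 1.13, 33.27], [451.57, 299.34, 1.14, 94.4]]
box short [[603.03, -43.78, 0.21, 146.86], [598.19, -40.88, 0.3, 166.34], [600.99, -42.75, 0.27, 353.34]]
box middle [[555.42, -382.7, -0.07, 116.15], [550.95, -382.84, -0.02, 172.04], [553.13, -382.08, -0.04, 360.24]]
box long [[488.42, -214.94, 0.03, 143.6], [487.04, -213.76, 0.03, 127.92], [487.13, -214.38, 0.03, 285.2]]
top jar 0.55 [254. 192. 273. 213.] [509. 138.  53.]
top counter 0.47 [171. 173. 187. 185.] [575. 355.  57.]
top valve 0.57 [244. 217. 256. 236.] [450. 175.  30.]
top turntable 0.72 [162. 140. 272. 256.] [528. 262.  25.]
scene jar 0.8 [289. 197. 306. 223.] [519. 145.  53.]
scene counter 0.85 [378. 212. 394. 237.] [583. 362.  57.]
scene turntable 0.92 [284. 176. 404. 271.] [551. 265.  25.]
0.55
```

```bash
python3 -c "
import cv2
a=cv2.imread('pics/vt.png');cv2.imwrite('pics/vt2.png',cv2.resize(a,(800,int(a.shape[0]*800/a.shape[1]))))
a=cv2.imread('pics/vs.png');cv2.imwrite('pics/vs2.png',cv2.resize(a,(800,int(a.shape[0]*800/a.shape[1]))))"
```

```text
(no output)
```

View pics/vt2.png

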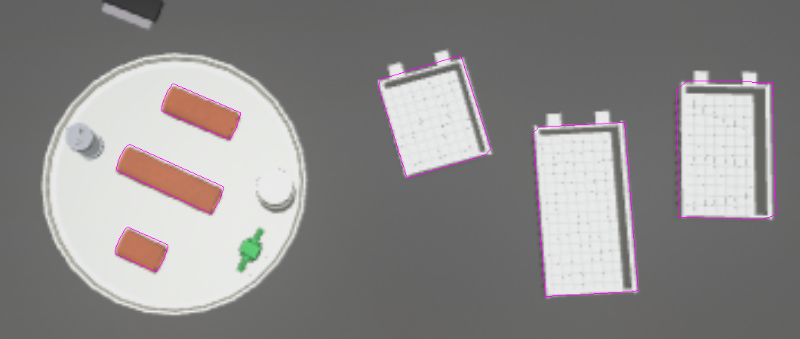

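View pics/vs2.png

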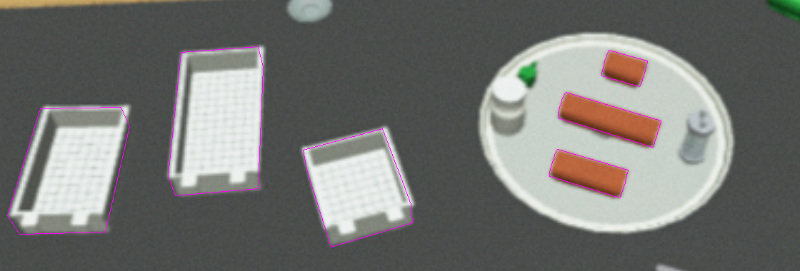

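```bash
cat > plan.py <<'E'
# usage: plan.py x y holdz yaw rows grip   -> rows in tool axes/units
import sys,json
from h import *
from scipy.spatial.transform import Rotation as Ro
def run(x,y,hz,yaw,N,g):
    o=get_obs(); R=np.array(o['tcp_rot']); p=np.array(o['position'],float)
    tgt=np.array([x,y,hz+163.5]); yw=np.arctan2(R[1,0],R[0,0])
    Rt=np.array([[np.cos(yaw),np.sin(yaw),0],[np.sin(yaw),-np.cos(yaw),0],[0,0,-1.]])
    rv=Ro.from_matrix(R.T@Rt).as_rotvec()
    print('clock',o['clock'],'hold',(p+163.5*R[:,2]).round(1),'yaw',round(yw,3),'F',np.round(o['wrist_force'],1),'open',round(o['opening'],1),'j7',round(o['joint_pos'][6],2))
    p0=p.copy(); rows=[]
    for k in range(1,N+1):
        rot=np.round(rv/N/np.radians(6),2)
        want=p0+(tgt-p0)*k/N
        sl=np.round(R.T@(want-p)/50,2); p=p+R@sl*50; R=R@Ro.from_rotvec(rot*np.radians(6)).as_matrix()
        rows.append((rot.tolist(),sl.tolist()))
    for c in range(0,N,8):
        r=rows[c:c+8]; r+= [([0,0,0],[0,0,0])]*(8-len(r))
        print(json.dumps(dict(rotation=[a for a,b in r],slide=[b for a,b in r],gripper=[g]*8)).replace('-0.0,','0,').replace('-0.0]','0]').replace('0.0,','0,'))
    print('end',p.round(1))
if __name__=='__main__':
    a=list(map(float,sys.argv[1:])); run(a[0],a[1],a[2],a[3],int(a[4]),a[5])
E
python3 plan.py 532.5 265.8 160 -0.43 24 0.75
```

```text
clock 0.55 hold [160.3 655.7 241.3] yaw 1.331 F [ 0.5 -0.3 -0.3] open 87.2 j7 -0.08
{"rotation": [[0, 0, 0.7], [0, 0, 0.7], [0, 0, 0.7], [0, 0, 0.7], [0, 0, 0.7], [0, 0, 0.7], [0, 0, 0.7], [0, 0, 0.7]], "slide": [[-0.24, 0.38, 0.07], [-0.22, 0.39, 0.07], [-0.18, 0.41, 0.06], [-0.15, 0.43, 0.07], [-0.13, 0.43, 0.07], [-0.09, 0.44, 0.07], [-0.05, 0.44, 0.06], [-0.03, 0.45, 0.07]], "gripper": [0.75, 0.75, 0.75, 0.75, 0.75, 0.75, 0.75, 0.75]}
{"rotation": [[0, 0, 0.7], [0, 0, 0.7], [0, 0, 0.7], [0, 0, 0.7], [0, 0, 0.7], [0, 0, 0.7], [0, 0, 0.7], [0, 0, 0.7]], "slide": [[0.01, 0.45, 0.07], [0.04, 0.45, 0.07], [0.07, 0.44, 0.06], [0.11, 0.44, 0.07], [0.14, 0.42, 0.07], [0.17, 0.42, 0.07], [0.19, 0.4, 0.07], [0.23, 0.39, 0.06]], "gripper": [0.75, 0.75, 0.75, 0.75, 0.75, 0.75, 0.75, 0.75]}
{"rotation": [[0, 0, 0.7], [0, 0, 0.7], [0, 0, 0.7], [0, 0, 0.7], [0, 0, 0.7], [0, 0, 0.7], [0, 0, 0.7], [0, 0, 0.7]], "slide": [[0.26, 0.37, 0.07], [0.28, 0.35, 0.07], [0.3, 0.33, 0.07], [0.33, 0.3, 0.06], [0.36, 0.28, 0.07], [0.37, 0.26, 0.07], [0.39, 0.22, 0.07], [0.4, 0.2, 0.06]], "gripper": [0.75, 0.75, 0.75, 0.75, 0.75, 0.75, 0.75, 0.75]}
end [532.6 265.9 323.7]
```

>>> move_arm(
  rotation=[
    [0,0,0.7],
    [0,0,0.7],
    [0,0,0.7],
    [0,0,0.7],
    [0,0,0.7],
    [0,0,0.7],
    [0,0,0.7],
    [0,0,0.7],
  ],
  slide=[
    [-0.24,0.38,0.07],
    [-0.22,0.39,0.07],
    [-0.18,0.41,0.06],
    [-0.15,0.43,0.07],
    [-0.13,0.43,0.07],
    [-0.09,0.44,0.07],
    [-0.05,0.44,0.06],
    [-0.03,0.45,0.07],
  ],
  gripper=[0.75,0.75,0.75,0.75,0.75,0.75,0.75,0.75],
)

```text
clock: 1.35
position: [284.8, 525.1, 377.9]
tcp_rot: [[0.737, 0.676, 0.0], [0.676, -0.737, 0.001], [0.001, -0.0, -1.0]]
wrist_force: [-0.7, -0.1, 0.2]
opening: 65.3
```

>>> move_arm(
  rotation=[
    [0,0,0.7],
    [0,0,0.7],
    [0,0,0.7],
    [0,0,0.7],
    [0,0,0.7],
    [0,0,0.7],
    [0,0,0.7],
    [0,0,0.7],
  ],
  slide=[
    [0.01,0.45,0.07],
    [0.04,0.45,0.07],
    [0.07,0.44,0.06],
    [0.11,0.44,0.07],
    [0.14,0.42,0.07],
    [0.17,0.42,0.07],
    [0.19,0.4,0.07],
    [0.23,0.39,0.06],
  ],
  gripper=[0.75,0.75,0.75,0.75,0.75,0.75,0.75,0.75],
)

```text
clock: 2.15
position: [409.5, 394.5, 350.4]
tcp_rot: [[0.988, 0.152, -0.0], [0.152, -0.988, -0.0], [-0.0, -0.0, -1.0]]
wrist_force: [0.1, 0.8, 0.0]
opening: 65.5
```

>>> move_arm(
  rotation=[
    [0,0,0.7],
    [0,0,0.7],
    [0,0,0.7],
    [0,0,0.7],
    [0,0,0.7],
    [0,0,0.7],
    [0,0,0.7],
    [0,0,0.7],
  ],
  slide=[
    [0.26,0.37,0.07],
    [0.28,0.35,0.07],
    [0.3,0.33,0.07],
    [0.33,0.3,0.06],
    [0.36,0.28,0.07],
    [0.37,0.26,0.07],
    [0.39,0.22,0.07],
    [0.4,0.2,0.06],
  ],
  gripper=[0.75,0.75,0.75,0.75,0.75,0.75,0.75,0.75],
)

```text
clock: 2.95
position: [533.8, 264.6, 323.3]
tcp_rot: [[0.907, -0.421, -0.0], [-0.421, -0.907, -0.0], [-0.0, 0.0, -1.0]]
wrist_force: [0.8, 0.4, 0.4]
opening: 65.3
```

```bash
python3 plan.py 532.5 265.8 110 -0.43 8 0.75
python3 - <<'E'
from h import *
cv2.imwrite('pics/w1.png',cams.capture('wrist')[:,:,::-1])
E
```

```text
clock 2.95 hold [533.8 264.6 159.8] yaw -0.434 F [0.8 0.4 0.4] open 65.3 j7 -0.74
{"rotation": [[0, 0, -0.01], [0, 0, -0.01], [0, 0, -0.01], [0, 0, -0.01], [0, 0, -0.01], [0, 0, -0.01], [0, 0, -0.01], [0, 0, -0.01]], "slide": [[0, 0, 0.12], [-0.01, 0, 0.13], [0, 0, 0.12], [-0.01, -0.01, 0.13], [0, 0, 0.12], [-0.01, 0, 0.13], [0, 0, 0.12], [0, 0, 0.13]], "gripper": [0.75, 0.75, 0.75, 0.75, 0.75, 0.75, 0.75, 0.75]}
end [532.7 265.6 273.3]
```

View pics/w1.png

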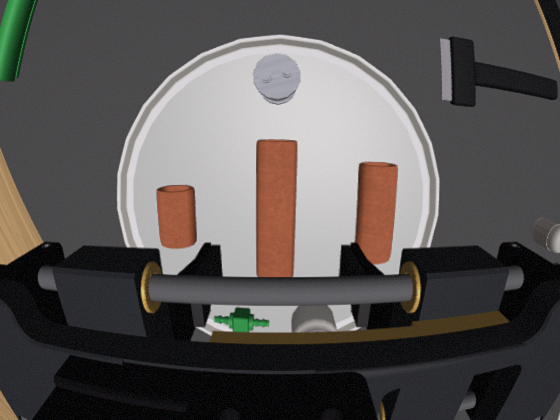

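```bash
cat >> h.py <<'E'
def projf(P,M):
    K,e,R=M; c=((np.atleast_2d(P)-e)@R)*[1,-1,-1]; rr=np.hypot(c[:,0],c[:,1]); t=np.arctan2(rr,c[:,2]); s=K[0,0]*t/np.maximum(rr,1e-9)
    return np.c_[K[0,2]+s*c[:,0],K[1,2]+s*c[:,1]]
E
python3 - <<'E'
from h import *
M=model('wrist'); im=cv2.imread('pics/w1.png')
def draw(v,L,col):
    P=place(tube(L,19),*v)
    for Q in (P[:24],P[24:]):
        cv2.polylines(im,[projf(Q,M).round().astype(np.int32)],True,col,1)
    q=projf(P,M); cv2.polylines(im,[cv2.convexHull(q.astype(np.float32)).round().astype(np.int32)],True,col,1)
draw((532.9,265.9,1.12),120,(255,0,255)); draw((611.1,228.9,1.14),85,(255,0,255)); draw((451.6,299.3,1.14),50,(255,0,255))
cv2.imwrite('pics/w1o.png',im)
E
```

```text
(no output)
```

View pics/w1o.png

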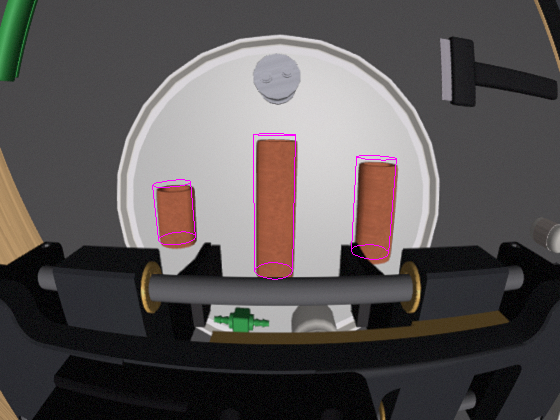

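```bash
python3 plan.py 532.8 263.8 46 -0.44 16 0.75
```

```text
clock 3.0 hold [536.6 260.3 159.8] yaw -0.442 F [ 1.7 -2.7  0.7] open 65.4 j7 -0.75
{"rotation": [[0, 0, 0], [0, 0, 0], [0, 0, 0], [0, 0, 0], [0, 0, 0], [0, 0, 0], [0, 0, 0], [0, 0, 0]], "slide": [[-0.01, 0, 0.14], [0, 0, 0.14], [-0.01, -0.01, 0.15], [0, 0, 0.14], [-0.01, 0, 0.14], [-0.01, 0, 0.14], [0, 0, 0.15], [-0.01, 0, 0.14]], "gripper": [0.75, 0.75, 0.75, 0.75, 0.75, 0.75, 0.75, 0.75]}
{"rotation": [[0, 0, 0], [0, 0, 0], [0, 0, 0], [0, 0, 0], [0, 0, 0], [0, 0, 0], [0, 0, 0], [0, 0, 0]], "slide": [[0, -0.01, 0.14], [-0.01, 0, 0.14], [-0.01, 0, 0.14], [0, 0, 0.15], [-0.01, 0, 0.14], [0, -0.01, 0.14], [-0.01, 0, 0.14], [0, 0, 0.14]], "gripper": [0.75, 0.75, 0.75, 0.75, 0.75, 0.75, 0.75, 0.75]}
end [533.  263.7 209.7]
```

>>> move_arm(
  rotation=[
    [0,0,0],
    [0,0,0],
    [0,0,0],
    [0,0,0],
    [0,0,0],
    [0,0,0],
    [0,0,0],
    [0,0,0],
  ],
  slide=[
    [0,0,0.1],
    [0,0,0.2],
    [0,0,0.2],
    [0,0,0.2],
    [0,0,0.1],
    [0,0,0],
    [0,0,0],
    [0,0,0],
  ],
  gripper=[0.75,0.75,0.75,0.75,0.75,0.75,0.75,0.75],
)

```text
clock: 3.8
position: [532.7, 266.0, 284.2]
tcp_rot: [[0.91, -0.415, 0.001], [-0.415, -0.91, 0.001], [0.0, -0.001, -1.0]]
wrist_force: [-0.1, 0.6, -0.4]
opening: 65.5
```

```bash
python3 plan.py 532.7 265.6 46 -0.44 16 0.75
python3 - <<'E'
from h import *
M=model('wrist'); im=cams.capture('wrist')[:,:,::-1].copy()
cv2.imwrite('pics/w2.png',im)
def draw(v,L,col):
    P=place(tube(L,19),*v)
    for Q in (P[:24],P[24:]):
        cv2.polylines(im,[projf(Q,M).round().astype(np.int32)],True,col,1)
    q=projf(P,M); cv2.polylines(im,[cv2.convexHull(q.astype(np.float32)).round().astype(np.int32)],True,col,1)
draw((532.9,265.9,1.12),120,(255,0,255)); draw((611.1,228.9,1.14),85,(255,0,255)); draw((451.6,299.3,1.14),50,(255,0,255))
cv2.imwrite('pics/w2o.png',im)
E
```

```text
clock 3.8 hold [532.8 266.1 120.7] yaw -0.428 F [-0.1  0.6 -0.4] open 65.5 j7 -0.72
{"rotation": [[0, 0, 0.01], [0, 0, 0.01], [0, 0, 0.01], [0, 0, 0.01], [0, 0, 0.01], [0, 0, 0.01], [0, 0, 0.01], [0, 0, 0.01]], "slide": [[0, 0, 0.09], [0, 0, 0.1], [0, 0, 0.09], [0, 0, 0.09], [0, 0, 0.1], [0, 0, 0.09], [0, 0, 0.09], [0, 0, 0.1]], "gripper": [0.75, 0.75, 0.75, 0.75, 0.75, 0.75, 0.75, 0.75]}
{"rotation": [[0, 0, 0.01], [0, 0, 0.01], [0, 0, 0.01], [0, 0, 0.01], [0, 0, 0.01], [0, 0, 0.01], [0, 0, 0.01], [0, 0, 0.01]], "slide": [[0, 0.01, 0.09], [0, 0, 0.09], [0, 0, 0.1], [0, 0, 0.09], [0, 0, 0.09], [0, 0, 0.1], [0, 0, 0.09], [0, 0, 0.09]], "gripper": [0.75, 0.75, 0.75, 0.75, 0.75, 0.75, 0.75, 0.75]}
end [532.6 265.6 209.7]
```

View pics/w2o.png

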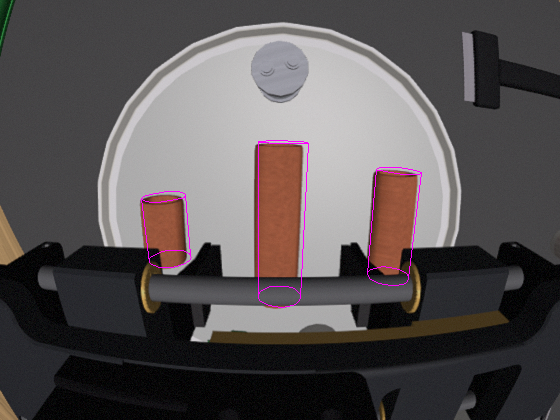

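>>> move_arm(
  rotation=[
    [0,0,0],
    [0,0,0],
    [0,0,0],
    [0,0,0],
    [0,0,0],
    [0,0,0],
    [0,0,0],
    [0,0,0],
  ],
  slide=[
    [0,0,0.1],
    [0,0,0.2],
    [0,0,0.25],
    [0,0,0.25],
    [0,0,0.25],
    [0,0,0.2],
    [0,0,0.15],
    [0,0,0.1],
  ],
  gripper=[0.75,0.75,0.75,0.75,0.75,0.75,0.75,0.75],
)

```text
clock: 4.65
position: [532.5, 265.8, 207.8]
tcp_rot: [[0.91, -0.415, -0.001], [-0.415, -0.91, -0.0], [-0.0, 0.001, -1.0]]
wrist_force: [0.3, 0.2, 0.3]
opening: 65.5
```

>>> move_arm(
  rotation=[
    [0,0,0],
    [0,0,0],
    [0,0,0],
    [0,0,0],
    [0,0,0],
    [0,0,0],
    [0,0,0],
    [0,0,0],
  ],
  slide=[
    [0,0,0],
    [0,0,0],
    [0,0,0],
    [0,0,0],
    [0,0,0],
    [0,0,0],
    [0,0,0],
    [0,0,0],
  ],
  gripper=[0.6,0.55,0.5,0.45,0.4,0.35,0.3,0.3],
  force=15,
)

```text
clock: 5.45
position: [532.3, 266.1, 208.9]
tcp_rot: [[0.91, -0.415, -0.001], [-0.415, -0.91, 0.0], [-0.001, -0.0, -1.0]]
wrist_force: [-2.2, 0.3, 2.6]
opening: 32.3
```

Run:
```python
from h import *
for i in range(2):
    im=cams.capture('wrist')[:,:,::-1]
    o=get_obs(); print(o['opening'],np.round(o['wrist_force'],1),o['position'])
cv2.imwrite('pics/w3.png',im)
cv2.imwrite('pics/s3.png',cams.capture('scene')[120:300,200:480,::-1].repeat(2,0).repeat(2,1))
```

```text
32.413037019463665 [-1.7 -1.3  2.7] [532.34178969 266.13986    208.85772356]
32.012482137458996 [-1.9 -0.2  2.2] [532.37802806 266.11307802 208.91036762]
```

View pics/w3.png

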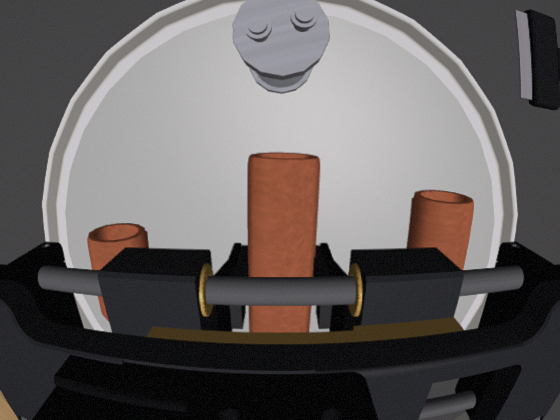

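View pics/s3.png

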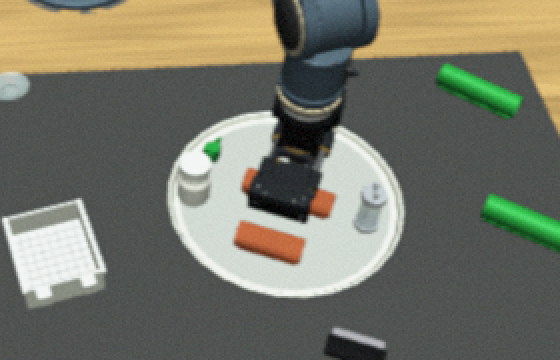

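>>> move_arm(
  rotation=[
    [0,0,0],
    [0,0,0],
    [0,0,0],
    [0,0,0],
    [0,0,0],
    [0,0,0],
    [0,0,0],
    [0,0,0],
  ],
  slide=[
    [0,0,0],
    [0,0,0],
    [0,0,0.05],
    [0,0,0.05],
    [0,0,0],
    [0,0,0],
    [0,0,0],
    [0,0,0],
  ],
  gripper=[0.5,0.5,0.5,0.5,0.5,0.45,0.4,0.3],
  force=15,
)

```text
clock: 6.4
position: [532.6, 265.9, 203.8]
tcp_rot: [[0.91, -0.415, 0.0], [-0.415, -0.91, 0.0], [-0.0, -0.0, -1.0]]
wrist_force: [-0.6, -0.0, -0.3]
opening: 32.9
```

>>> move_arm(
  rotation=[
    [0,0,0],
    [0,0,0],
    [0,0,0],
    [0,0,0],
    [0,0,0],
    [0,0,0],
    [0,0,0],
    [0,0,0],
  ],
  slide=[
    [0,0,0],
    [0,0,0],
    [0,0,0],
    [0,0,0],
    [0,0,0],
    [0,0,0],
    [0,0,0],
    [0,0,0],
  ],
  gripper=[0.3,0.3,0.3,0.3,0.3,0.3,0.3,0.3],
  force=20,
)

```text
clock: 7.2
position: [532.6, 265.9, 203.8]
tcp_rot: [[0.91, -0.415, 0.0], [-0.415, -0.91, 0.0], [0.0, -0.0, -1.0]]
wrist_force: [-0.9, -0.0, 1.1]
opening: 32.1
```

>>> move_arm(
  rotation=[
    [0,0,0],
    [0,0,0],
    [0,0,0],
    [0,0,0],
    [0,0,0],
    [0,0,0],
    [0,0,0],
    [0,0,0],
  ],
  slide=[
    [0,0,-0.1],
    [0,0,-0.15],
    [0,0,-0.2],
    [0,0,-0.2],
    [0,0,-0.15],
    [0,0,-0.1],
    [0,0,0],
    [0,0,0],
  ],
  gripper=[0.3,0.3,0.3,0.3,0.3,0.3,0.3,0.3],
)

```text
clock: 8.0
position: [532.4, 265.9, 248.7]
tcp_rot: [[0.91, -0.415, -0.0], [-0.415, -0.91, 0.0], [-0.0, 0.0, -1.0]]
wrist_force: [-0.1, 0.3, -2.0]
opening: 32.6
```

Run:
```python
from h import *
im=cams.capture('wrist')[:,:,::-1]
o=get_obs(); print(o['opening'],np.round(o['wrist_force'],1),o['position'])
cv2.imwrite('pics/w4.png',im)
```

```text
32.031745715905714 [ 0.6 -0.4 -2.1] [532.31528557 265.90503248 248.43123813]
```

View pics/w4.png

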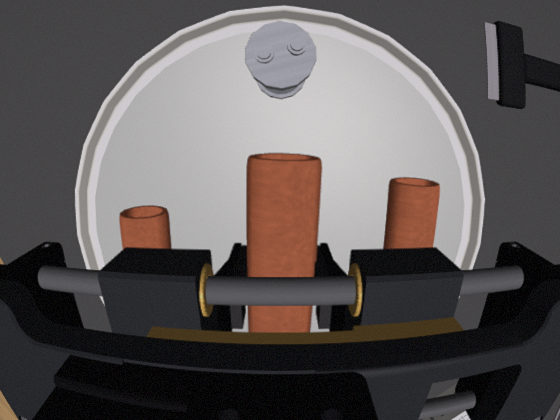

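```bash
python3 - <<'E'
s=open('plan.py').read()
s=s.replace("    p0=p.copy(); rows=[]\n","    p0=p.copy(); rows=[]\n    w=np.minimum(np.minimum(np.arange(1,N+1),np.arange(N,0,-1)),4.); w/=w.sum(); W=np.cumsum(w); acc=np.zeros(3)\n")
s=s.replace("rot=np.round(rv/N/np.radians(6),2)","rot=np.round(rv*W[k-1]/np.radians(6)-acc,2); acc=acc+rot")
s=s.replace("(tgt-p0)*k/N","(tgt-p0)*W[k-1]")
open('plan.py','w').write(s)
E
python3 plan.py 532.5 265.8 150 -0.428 8 0.3
```

```text
clock 8.05 hold [532.2 265.9  84.9] yaw -0.428 F [ 0.6 -0.4 -2.1] open 32.0 j7 -0.69
{"rotation": [[0, 0, 0], [0, 0, 0], [0, 0, 0], [0, 0, 0], [0, 0, 0], [0, 0, 0], [0, 0, 0], [0, 0, 0]], "slide": [[0, 0, -0.07], [0, 0, -0.13], [0, 0, -0.19], [0, 0, -0.26], [0, 0, -0.26], [0, 0, -0.2], [0, 0, -0.13], [0, 0, -0.06]], "gripper": [0.3, 0.3, 0.3, 0.3, 0.3, 0.3, 0.3, 0.3]}
end [532.4 265.9 313.4]
```

>>> move_arm(
  rotation=[
    [0,0,0],
    [0,0,0],
    [0,0,0],
    [0,0,0],
    [0,0,0],
    [0,0,0],
    [0,0,0],
    [0,0,0],
  ],
  slide=[
    [0,0,-0.07],
    [0,0,-0.13],
    [0,0,-0.19],
    [0,0,-0.26],
    [0,0,-0.26],
    [0,0,-0.2],
    [0,0,-0.13],
    [0,0,-0.06],
  ],
  gripper=[0.3,0.3,0.3,0.3,0.3,0.3,0.3,0.3],
)

```text
clock: 8.85
position: [532.7, 266.0, 314.8]
tcp_rot: [[0.91, -0.415, 0.001], [-0.415, -0.91, 0.001], [0.001, -0.001, -1.0]]
wrist_force: [0.7, 0.6, -1.3]
opening: 32.1
```

```bash
python3 plan.py 487.5 -214.5 130 -1.54 24 0.3
```

```text
clock 8.85 hold [532.8 266.1 151.3] yaw -0.428 F [ 0.7  0.6 -1.3] open 32.1 j7 -0.74
{"rotation": [[0, 0, 0.13], [0, 0, 0.25], [0, 0, 0.38], [0, 0, 0.5], [0, 0, 0.51], [0, 0, 0.51], [0, 0, 0.5], [0, 0, 0.51]], "slide": [[0.04, 0.11, 0.0], [0.08, 0.21, 0.01], [0.12, 0.33, 0.02], [0.19, 0.42, 0.02], [0.2, 0.41, 0.02], [0.23, 0.4, 0.02], [0.25, 0.38, 0.02], [0.27, 0.37, 0.02]], "gripper": [0.3, 0.3, 0.3, 0.3, 0.3, 0.3, 0.3, 0.3]}
{"rotation": [[-0.01, 0, 0.5], [0, 0, 0.51], [0, 0, 0.5], [0, 0, 0.51], [0, 0, 0.5], [0, 0, 0.51], [0, 0, 0.51], [0, 0, 0.5]], "slide": [[0.29, 0.36, 0.02], [0.31, 0.34, 0.02], [0.32, 0.33, 0.02], [0.34, 0.31, 0.02], [0.36, 0.29, 0.02], [0.37, 0.27, 0.02], [0.39, 0.25, 0.02], [0.4, 0.22, 0.02]], "gripper": [0.3, 0.3, 0.3, 0.3, 0.3, 0.3, 0.3, 0.3]}
{"rotation": [[0, 0, 0.51], [0, 0, 0.5], [0, 0, 0.51], [0, 0, 0.5], [0, 0, 0.51], [0, 0, 0.38], [0, 0, 0.25], [0, 0, 0.13]], "slide": [[0.41, 0.21, 0.02], [0.42, 0.19, 0.02], [0.43, 0.16, 0.02], [0.43, 0.14, 0.02], [0.45, 0.12, 0.02], [0.34, 0.07, 0.02], [0.22, 0.04, 0.01], [0.12, 0.01, 0.0]], "gripper": [0.3, 0.3, 0.3, 0.3, 0.3, 0.3, 0.3, 0.3]}
end [ 487.6 -214.7  293.5]
```

>>> move_arm(
  rotation=[
    [0,0,0.13],
    [0,0,0.25],
    [0,0,0.38],
    [0,0,0.5],
    [0,0,0.51],
    [0,0,0.51],
    [0,0,0.5],
    [0,0,0.51],
  ],
  slide=[
    [0.04,0.11,0.0],
    [0.08,0.21,0.01],
    [0.12,0.33,0.02],
    [0.19,0.42,0.02],
    [0.2,0.41,0.02],
    [0.23,0.4,0.02],
    [0.25,0.38,0.02],
    [0.27,0.37,0.02],
  ],
  gripper=[0.3,0.3,0.3,0.3,0.3,0.3,0.3,0.3],
)

```text
clock: 9.65
position: [518.4, 115.0, 307.2]
tcp_rot: [[0.712, -0.702, 0.0], [-0.702, -0.712, 0.0], [-0.0, -0.0, -1.0]]
wrist_force: [-0.3, -0.3, -1.1]
opening: 32.2
```

>>> move_arm(
  rotation=[
    [0,0,0.5],
    [0,0,0.51],
    [0,0,0.5],
    [0,0,0.51],
    [0,0,0.5],
    [0,0,0.51],
    [0,0,0.51],
    [0,0,0.5],
  ],
  slide=[
    [0.29,0.36,0.02],
    [0.31,0.34,0.02],
    [0.32,0.33,0.02],
    [0.34,0.31,0.02],
    [0.36,0.29,0.02],
    [0.37,0.27,0.02],
    [0.39,0.25,0.02],
    [0.4,0.22,0.02],
  ],
  gripper=[0.3,0.3,0.3,0.3,0.3,0.3,0.3,0.3],
)

```text
clock: 10.45
position: [501.3, -67.8, 299.1]
tcp_rot: [[0.362, -0.932, 0.0], [-0.932, -0.362, 0.0], [-0.0, -0.0, -1.0]]
wrist_force: [0.1, -0.8, -1.2]
opening: 32.4
```

>>> move_arm(
  rotation=[
    [0,0,0.51],
    [0,0,0.5],
    [0,0,0.51],
    [0,0,0.5],
    [0,0,0.51],
    [0,0,0.38],
    [0,0,0.25],
    [0,0,0.13],
  ],
  slide=[
    [0.41,0.21,0.02],
    [0.42,0.19,0.02],
    [0.43,0.16,0.02],
    [0.43,0.14,0.02],
    [0.45,0.12,0.02],
    [0.34,0.07,0.02],
    [0.22,0.04,0.01],
    [0.12,0.01,0.0],
  ],
  gripper=[0.3,0.3,0.3,0.3,0.3,0.3,0.3,0.3],
)

```text
clock: 11.25
position: [486.9, -216.1, 292.6]
tcp_rot: [[0.027, -1.0, -0.0], [-1.0, -0.027, -0.0], [0.0, 0.0, -1.0]]
wrist_force: [-0.0, -0.2, -0.5]
opening: 32.0
```

>>> move_arm(
  rotation=[
    [0,0,0],
    [0,0,0],
    [0,0,0],
    [0,0,0],
    [0,0,0],
    [0,0,0],
    [0,0,0],
    [0,0,0],
  ],
  slide=[
    [0,0,0],
    [0,0,0],
    [0,0,0],
    [0,0,0],
    [0,0,0],
    [0,0,0],
    [0,0,0],
    [0,0,0],
  ],
  gripper=[0.3,0.3,0.3,0.3,0.3,0.3,0.3,0.3],
)

```text
clock: 12.05
position: [487.5, -214.7, 292.7]
tcp_rot: [[0.03, -1.0, 0.0], [-1.0, -0.03, 0.0], [-0.0, -0.0, -1.0]]
wrist_force: [0.6, 0.7, -2.2]
opening: 31.9
```

```bash
cat >> h.py <<'E'
def bwire(im,v,L,M,f,col=(255,0,255)):
    P=place(box(L),*v)
    for i in range(8):
        for j in range(i+1,8):
            if bin(i^j).count('1')==1:
                q=f(np.linspace(P[i],P[j],20),M); cv2.polylines(im,[q.round().astype(np.int32)],False,col,1)
E
python3 - <<'E'
from h import *
M=model('wrist'); im=cams.capture('wrist')[:,:,::-1].copy()
bwire(im,(487.3,-214.5,.03),195,M,projf)
bwire(im,(601,-42.8,.27),115,M,projf)
bwire(im,(553,-382,-.04),155,M,projf)
cv2.imwrite('pics/w5.png',im)
E
python3 plan.py 487.5 -214.5 29 -1.54 16 0.3
```

```text
clock 12.1 hold [ 487.4 -214.7  129.2] yaw -1.54 F [ 0.1  0.1 -1.8] open 31.9 j7 -0.77
{"rotation": [[0, 0, 0], [0, 0, 0], [0, 0, 0], [0, 0, 0], [0, 0, 0], [0, 0, 0], [0, 0, 0], [0, 0, 0]], "slide": [[0, 0, 0.04], [0, 0, 0.08], [0, 0, 0.11], [0, 0, 0.16], [0, 0, 0.15], [0, 0, 0.15], [0, 0, 0.16], [0, 0, 0.15]], "gripper": [0.3, 0.3, 0.3, 0.3, 0.3, 0.3, 0.3, 0.3]}
{"rotation": [[0, 0, 0], [0, 0, 0], [0, 0, 0], [0, 0, 0], [0, 0, 0], [0, 0, 0], [0, 0, 0], [0, 0, 0]], "slide": [[0, 0, 0.16], [0, 0, 0.15], [0, 0, 0.15], [0, 0, 0.16], [0, 0, 0.15], [0, 0, 0.12], [0, 0, 0.08], [0, 0, 0.03]], "gripper": [0.3, 0.3, 0.3, 0.3, 0.3, 0.3, 0.3, 0.3]}
end [ 487.4 -214.7  192.7]
```

View pics/w5.png

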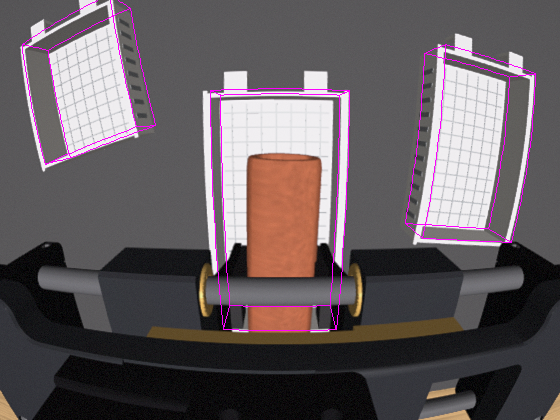

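>>> move_arm(
  rotation=[
    [0,0,0],
    [0,0,0],
    [0,0,0],
    [0,0,0],
    [0,0,0],
    [0,0,0],
    [0,0,0],
    [0,0,0],
  ],
  slide=[
    [-0.02,0,0.04],
    [0,0,0.08],
    [0,0,0.12],
    [0,0,0.16],
    [0,0,0.15],
    [0,0,0.15],
    [0,0,0.15],
    [0,0,0.15],
  ],
  gripper=[0.3,0.3,0.3,0.3,0.3,0.3,0.3,0.3],
)

```text
clock: 12.9
position: [487.4, -213.8, 241.9]
tcp_rot: [[0.03, -1.0, -0.0], [-1.0, -0.03, 0.0], [-0.0, 0.0, -1.0]]
wrist_force: [-0.4, 0.4, -0.7]
opening: 32.1
```

>>> move_arm(
  rotation=[
    [0,0,0],
    [0,0,0],
    [0,0,0],
    [0,0,0],
    [0,0,0],
    [0,0,0],
    [0,0,0],
    [0,0,0],
  ],
  slide=[
    [0,0,0.16],
    [0,0,0.15],
    [0,0,0.15],
    [0,0,0.15],
    [0,0,0.14],
    [0,0,0.1],
    [0,0,0.08],
    [0,0,0.03],
  ],
  gripper=[0.3,0.3,0.3,0.3,0.3,0.3,0.3,0.3],
)

```text
clock: 13.7
position: [487.4, -213.7, 194.3]
tcp_rot: [[0.03, -1.0, -0.0], [-1.0, -0.03, 0.0], [-0.0, 0.0, -1.0]]
wrist_force: [0.7, -1.0, -1.2]
opening: 32.1
```

>>> move_arm(
  rotation=[
    [0,0,0],
    [0,0,0],
    [0,0,0],
    [0,0,0],
    [0,0,0],
    [0,0,0],
    [0,0,0],
    [0,0,0],
  ],
  slide=[
    [0,0,0.01],
    [0,0,0.01],
    [0,0,0.01],
    [0,0,0.01],
    [0,0,0],
    [0,0,0],
    [0,0,0],
    [0,0,0],
  ],
  gripper=[0.3,0.3,0.3,0.3,0.3,0.3,0.3,0.3],
)

```text
clock: 14.5
position: [487.4, -213.7, 192.7]
tcp_rot: [[0.03, -1.0, 0.0], [-1.0, -0.03, 0.0], [-0.0, -0.0, -1.0]]
wrist_force: [0.1, -0.8, -1.4]
opening: 32.3
```

>>> move_arm(
  rotation=[
    [0,0,0],
    [0,0,0],
    [0,0,0],
    [0,0,0],
    [0,0,0],
    [0,0,0],
    [0,0,0],
    [0,0,0],
  ],
  slide=[
    [0,0,0.01],
    [0,0,0.01],
    [0,0,0.01],
    [0,0,0.01],
    [0,0,0],
    [0,0,0],
    [0,0,0],
    [0,0,0],
  ],
  gripper=[0.3,0.3,0.3,0.3,0.3,0.3,0.3,0.3],
)

```text
clock: 15.3
position: [487.4, -213.7, 190.8]
tcp_rot: [[0.03, -1.0, 0.0], [-1.0, -0.03, 0.0], [-0.0, -0.0, -1.0]]
wrist_force: [-0.0, 1.1, 0.7]
opening: 32.1
```

Run:
```python
from h import *
cv2.imwrite('pics/s6.png',cams.capture('scene')[120:300,20:300,::-1].repeat(2,0).repeat(2,1))
o=get_obs(); print(o['position'],np.round(o['wrist_force'],1))
```

```text
[ 487.45557888 -213.74158042  190.76892024] [-1.3  0.2  2.1]
```

View pics/s6.png

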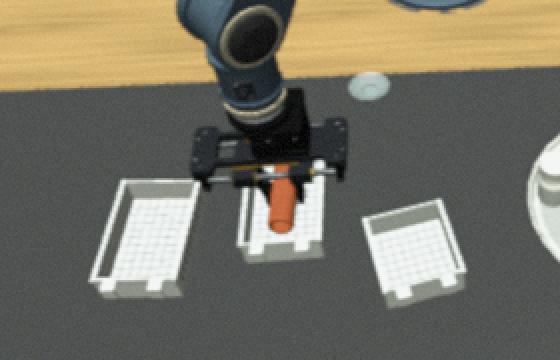

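>>> move_arm(
  rotation=[
    [0,0,0],
    [0,0,0],
    [0,0,0],
    [0,0,0],
    [0,0,0],
    [0,0,0],
    [0,0,0],
    [0,0,0],
  ],
  slide=[
    [0,0,0],
    [0,0,0],
    [0,0,0],
    [0,0,0],
    [0,0,0],
    [0,0,0],
    [0,0,0],
    [0,0,0],
  ],
  gripper=[0.4,0.42,0.44,0.46,0.48,0.5,0.52,0.53],
)

```text
clock: 16.15
position: [487.4, -213.7, 190.7]
tcp_rot: [[0.03, -1.0, -0.0], [-1.0, -0.03, 0.0], [-0.0, -0.0, -1.0]]
wrist_force: [1.0, -0.1, 0.6]
opening: 45.3
```

>>> move_arm(
  rotation=[
    [0,0,0],
    [0,0,0],
    [0,0,0],
    [0,0,0],
    [0,0,0],
    [0,0,0],
    [0,0,0],
    [0,0,0],
  ],
  slide=[
    [0,0,-0.05],
    [0,0,-0.1],
    [0,0,-0.2],
    [0,0,-0.3],
    [0,0,-0.4],
    [0,0,-0.4],
    [0,0,-0.4],
    [0,0,-0.3],
  ],
  gripper=[0.53,0.53,0.53,0.53,0.53,0.53,0.53,0.53],
)

```text
clock: 16.95
position: [487.5, -214.1, 300.5]
tcp_rot: [[0.03, -1.0, 0.002], [-1.0, -0.03, -0.0], [0.0, -0.002, -1.0]]
wrist_force: [0.1, 0.1, 0.5]
opening: 46.2
```

```bash
python3 plan.py 611 228.7 120 -0.43 24 0.75
```

```text
clock 16.95 hold [ 487.9 -214.1  137. ] yaw -1.541 F [0.1 0.1 0.5] open 46.2 j7 -0.78
{"rotation": [[0, 0, -0.13], [0, 0, -0.25], [0, 0, -0.38], [0, 0, -0.5], [0, 0, -0.51], [0, 0, -0.5], [0, 0, -0.51], [-0.01, 0, -0.5]], "slide": [[-0.1, -0.03, 0.0], [-0.21, -0.07, 0.01], [-0.31, -0.11, 0.01], [-0.41, -0.16, 0.02], [-0.4, -0.19, 0.02], [-0.38, -0.2, 0.01], [-0.38, -0.23, 0.02], [-0.36, -0.24, 0.02]], "gripper": [0.75, 0.75, 0.75, 0.75, 0.75, 0.75, 0.75, 0.75]}
{"rotation": [[0, -0.01, -0.51], [0, 0, -0.5], [0, 0, -0.51], [0, 0, -0.5], [0, 0, -0.51], [0, 0, -0.5], [0, 0, -0.51], [0, 0, -0.5]], "slide": [[-0.35, -0.27, 0.01], [-0.34, -0.28, 0.02], [-0.32, -0.3, 0.02], [-0.3, -0.31, 0.01], [-0.29, -0.33, 0.02], [-0.26, -0.35, 0.01], [-0.25, -0.36, 0.02], [-0.23, -0.37, 0.02]], "gripper": [0.75, 0.75, 0.75, 0.75, 0.75, 0.75, 0.75, 0.75]}
{"rotation": [[0, 0, -0.51], [0, 0, -0.5], [0, 0, -0.51], [-0.01, 0, -0.5], [0, 0, -0.51], [0, -0.01, -0.38], [0, 0, -0.25], [0, 0, -0.13]], "slide": [[-0.22, -0.38, 0.01], [-0.19, -0.4, 0.02], [-0.16, -0.4, 0.02], [-0.15, -0.41, 0.01], [-0.13, -0.42, 0.02], [-0.07, -0.32, 0.01], [-0.05, -0.22, 0.01], [-0.02, -0.1, 0.0]], "gripper": [0.75, 0.75, 0.75, 0.75, 0.75, 0.75, 0.75, 0.75]}
end [610.7 228.6 283.7]
```

>>> move_arm(
  rotation=[
    [0,0,-0.13],
    [0,0,-0.25],
    [0,0,-0.38],
    [0,0,-0.5],
    [0,0,-0.51],
    [0,0,-0.5],
    [0,0,-0.51],
    [0,0,-0.5],
  ],
  slide=[
    [-0.1,-0.03,0.0],
    [-0.21,-0.07,0.0],
    [-0.31,-0.11,0.0],
    [-0.41,-0.16,0.0],
    [-0.4,-0.19,0.0],
    [-0.38,-0.2,0.0],
    [-0.38,-0.23,0.0],
    [-0.36,-0.24,0.0],
  ],
  gripper=[0.55,0.55,0.55,0.6,0.75,0.75,0.75,0.75],
)

```text
clock: 17.75
position: [525.9, -74.5, 297.8]
tcp_rot: [[0.37, -0.929, -0.001], [-0.929, -0.37, 0.0], [-0.0, 0.001, -1.0]]
wrist_force: [-0.8, 0.8, 0.5]
opening: 64.5
```

>>> move_arm(
  rotation=[
    [0,0,-0.51],
    [0,0,-0.5],
    [0,0,-0.51],
    [0,0,-0.5],
    [0,0,-0.51],
    [0,0,-0.5],
    [0,0,-0.51],
    [0,0,-0.5],
  ],
  slide=[
    [-0.35,-0.27,0.0],
    [-0.34,-0.28,0.0],
    [-0.32,-0.3,0.0],
    [-0.3,-0.31,0.0],
    [-0.29,-0.33,0.0],
    [-0.26,-0.35,0.0],
    [-0.25,-0.36,0.0],
    [-0.23,-0.37,0.0],
  ],
  gripper=[0.75,0.75,0.75,0.75,0.75,0.75,0.75,0.75],
)

```text
clock: 18.55
position: [573.3, 93.6, 298.2]
tcp_rot: [[0.718, -0.696, 0.0], [-0.696, -0.718, 0.0], [0.0, -0.0, -1.0]]
wrist_force: [0.4, -0.6, 0.3]
opening: 65.5
```

>>> move_arm(
  rotation=[
    [0,0,-0.51],
    [0,0,-0.5],
    [0,0,-0.51],
    [0,0,-0.5],
    [0,0,-0.51],
    [0,0,-0.38],
    [0,0,-0.25],
    [0,0,-0.13],
  ],
  slide=[
    [-0.22,-0.38,0.01],
    [-0.19,-0.4,0.02],
    [-0.16,-0.4,0.02],
    [-0.15,-0.41,0.01],
    [-0.13,-0.42,0.02],
    [-0.07,-0.32,0.01],
    [-0.05,-0.22,0.01],
    [-0.02,-0.1,0.0],
  ],
  gripper=[0.75,0.75,0.75,0.75,0.75,0.75,0.75,0.75],
)

```text
clock: 19.35
position: [610.6, 230.2, 293.0]
tcp_rot: [[0.91, -0.414, -0.0], [-0.414, -0.91, 0.0], [-0.0, 0.0, -1.0]]
wrist_force: [-0.1, -0.3, -0.3]
opening: 65.3
```

>>> move_arm(
  rotation=[
    [0,0,0],
    [0,0,0],
    [0,0,0],
    [0,0,0],
    [0,0,0],
    [0,0,0],
    [0,0,0],
    [0,0,0],
  ],
  slide=[
    [0,0,0],
    [0,0,0],
    [0,0,0],
    [0,0,0],
    [0,0,0],
    [0,0,0],
    [0,0,0],
    [0,0,0],
  ],
  gripper=[0.75,0.75,0.75,0.75,0.75,0.75,0.75,0.75],
)

```text
clock: 20.15
position: [610.5, 228.9, 293.2]
tcp_rot: [[0.909, -0.416, -0.0], [-0.416, -0.909, 0.0], [-0.0, -0.0, -1.0]]
wrist_force: [0.7, 0.1, 0.3]
opening: 65.3
```

```bash
python3 - <<'E'
from h import *
M=model('wrist'); im=cams.capture('wrist')[:,:,::-1].copy()
def draw(im,v,L,col,f,M,z0=19):
    P=place(tube(L,z0),*v)
    for Q in (P[:24],P[24:]):
        cv2.polylines(im,[f(Q,M).round().astype(np.int32)],True,col,1)
    q=f(P,M); cv2.polylines(im,[cv2.convexHull(q.astype(np.float32)).round().astype(np.int32)],True,col,1)
draw(im,(611.1,228.9,1.14),85,(255,0,255),projf,M); draw(im,(451.6,299.3,1.14),50,(255,0,255),projf,M)
cv2.imwrite('pics/w7.png',im)
t=cams.capture('top')[:,:,::-1].copy(); cv2.imwrite('pics/t7raw.png',t)
cv2.imwrite('pics/t7.png',cv2.resize(t[120:270,150:500],None,fx=2.2,fy=2.2,interpolation=cv2.INTER_CUBIC))
E
python3 plan.py 611 228.7 40.5 -0.43 16 0.75
```

```text
clock 20.25 hold [610.5 229.  129.7] yaw -0.429 F [-0.8  0.7 -0.3] open 65.4 j7 -0.61
{"rotation": [[0, 0, 0.0], [0, 0, 0.0], [0, 0, 0.0], [0, 0, 0.0], [0, 0, 0.0], [0, 0, 0.0], [0, 0, 0.0], [0, 0, 0.0]], "slide": [[0, 0, 0.03], [0, 0, 0.07], [0, 0, 0.11], [0, 0, 0.13], [0, 0, 0.14], [0, 0, 0.14], [0.01, 0, 0.13], [0, 0, 0.14]], "gripper": [0.75, 0.75, 0.75, 0.75, 0.75, 0.75, 0.75, 0.75]}
{"rotation": [[0, 0, 0.0], [0, 0, 0.0], [0, 0, 0.01], [0, 0, 0], [0, 0, 0], [0, 0, 0], [0, 0, 0], [0, 0, 0]], "slide": [[0, 0, 0.14], [0, 0, 0.14], [0, 0, 0.13], [0, 0, 0.14], [0, 0, 0.14], [0, 0, 0.1], [0, 0, 0.07], [0, 0, 0.03]], "gripper": [0.75, 0.75, 0.75, 0.75, 0.75, 0.75, 0.75, 0.75]}
end [610.9 228.8 204.2]
```

View pics/w7.png

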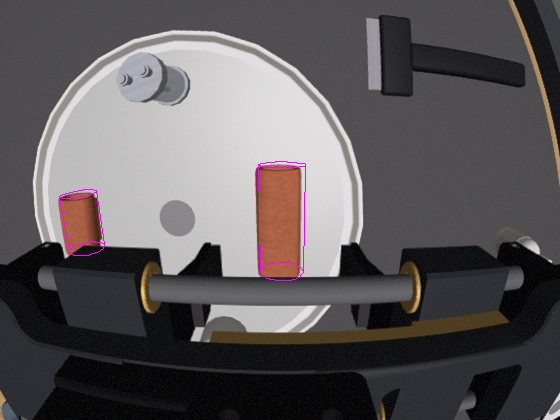

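View pics/t7.png

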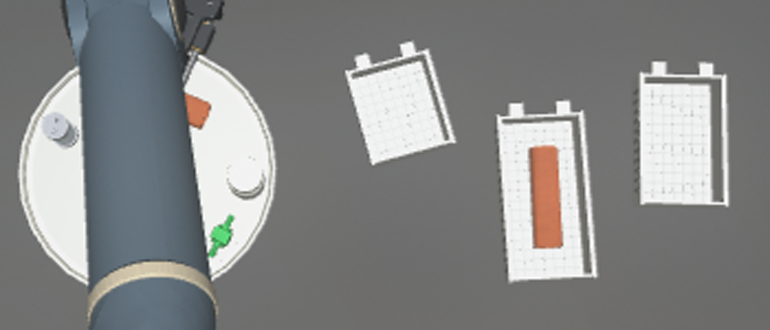

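>>> move_arm(
  rotation=[
    [0,0,0],
    [0,0,0],
    [0,0,0],
    [0,0,0],
    [0,0,0],
    [0,0,0],
    [0,0,0],
    [0,0,0],
  ],
  slide=[
    [-0.02,0,0.1],
    [0,0,0.2],
    [0,0,0.25],
    [0,0,0.3],
    [0,0,0.3],
    [0,0,0.25],
    [0,0,0.2],
    [0,0,0.1],
  ],
  gripper=[0.75,0.75,0.75,0.75,0.75,0.75,0.75,0.75],
)

```text
clock: 21.05
position: [609.3, 229.2, 206.7]
tcp_rot: [[0.909, -0.416, -0.002], [-0.416, -0.909, -0.001], [-0.001, 0.001, -1.0]]
wrist_force: [-0.2, -0.1, 0.6]
opening: 65.2
```

>>> move_arm(
  rotation=[
    [0,0,0],
    [0,0,0],
    [0,0,0],
    [0,0,0],
    [0,0,0],
    [0,0,0],
    [0,0,0],
    [0,0,0],
  ],
  slide=[
    [0,0,0.05],
    [0,0,0.03],
    [0,0,0],
    [0,0,0],
    [0,0,0],
    [0,0,0],
    [0,0,0],
    [0,0,0],
  ],
  gripper=[0.75,0.7,0.6,0.5,0.45,0.4,0.35,0.3],
  force=20,
)

```text
clock: 21.85
position: [609.6, 229.4, 204.4]
tcp_rot: [[0.909, -0.416, 0.0], [-0.416, -0.909, 0.0], [-0.0, -0.0, -1.0]]
wrist_force: [-1.0, -0.1, 0.5]
opening: 32.1
```

>>> move_arm(
  rotation=[
    [0,0,0],
    [0,0,0],
    [0,0,0],
    [0,0,0],
    [0,0,0],
    [0,0,0],
    [0,0,0],
    [0,0,0],
  ],
  slide=[
    [0,0,0],
    [0,0,0],
    [0,0,0],
    [0,0,0],
    [0,0,0],
    [0,0,0],
    [0,0,0],
    [0,0,0],
  ],
  gripper=[0.3,0.3,0.3,0.3,0.3,0.3,0.3,0.3],
)

```text
clock: 22.65
position: [609.6, 229.4, 204.3]
tcp_rot: [[0.909, -0.416, -0.0], [-0.416, -0.909, 0.0], [-0.0, -0.0, -1.0]]
wrist_force: [-2.1, -0.3, 1.9]
opening: 32.6
```

>>> move_arm(
  rotation=[
    [0,0,0],
    [0,0,0],
    [0,0,0],
    [0,0,0],
    [0,0,0],
    [0,0,0],
    [0,0,0],
    [0,0,0],
  ],
  slide=[
    [0,0,-0.1],
    [0,0,-0.2],
    [0,0,-0.3],
    [0,0,-0.4],
    [0,0,-0.4],
    [0,0,-0.4],
    [0,0,-0.25],
    [0,0,-0.15],
  ],
  gripper=[0.3,0.3,0.3,0.3,0.3,0.3,0.3,0.3],
)

```text
clock: 23.45
position: [609.8, 229.3, 316.3]
tcp_rot: [[0.909, -0.416, 0.002], [-0.416, -0.909, 0.001], [0.002, -0.002, -1.0]]
wrist_force: [0.2, -0.4, -1.5]
opening: 32.1
```

```bash
python3 plan.py 553 -382 130 -1.61 32 0.3;  python3 - <<'E'
from h import *
cv2.imwrite('pics/w8.png',cams.capture('wrist')[:,:,::-1])
E
```

```text
clock 23.45 hold [610.2 229.5 152.8] yaw -0.429 F [ 0.2 -0.4 -1.5] open 32.1 j7 -0.62
{"rotation": [[0, 0, 0.1], [0, 0, 0.19], [0, 0, 0.29], [0, 0, 0.39], [0, 0, 0.39], [0, 0, 0.39], [0, 0, 0.39], [-0.01, 0, 0.39]], "slide": [[0.03, 0.1, 0.0], [0.08, 0.2, 0.01], [0.11, 0.3, 0.01], [0.16, 0.39, 0.02], [0.18, 0.38, 0.01], [0.2, 0.37, 0.02], [0.21, 0.37, 0.01], [0.23, 0.36, 0.02]], "gripper": [0.3, 0.3, 0.3, 0.3, 0.3, 0.3, 0.3, 0.3]}
{"rotation": [[0, 0, 0.39], [0, 0, 0.38], [0, 0, 0.39], [0, 0, 0.39], [0, 0, 0.39], [0, 0, 0.39], [0, 0, 0.39], [0, 0, 0.39]], "slide": [[0.23, 0.35, 0.01], [0.26, 0.34, 0.02], [0.27, 0.33, 0.01], [0.28, 0.32, 0.02], [0.29, 0.3, 0.02], [0.3, 0.29, 0.01], [0.32, 0.29, 0.02], [0.33, 0.26, 0.01]], "gripper": [0.3, 0.3, 0.3, 0.3, 0.3, 0.3, 0.3, 0.3]}
{"rotation": [[0, 0, 0.39], [0, 0, 0.38], [-0.01, 0, 0.39], [0, 0, 0.39], [0, 0, 0.39], [0, 0, 0.39], [0, 0, 0.39], [0, 0, 0.39]], "slide": [[0.34, 0.26, 0.02], [0.35, 0.24, 0.01], [0.35, 0.22, 0.02], [0.37, 0.21, 0.01], [0.38, 0.2, 0.02], [0.38, 0.18, 0.02], [0.39, 0.17, 0.01], [0.4, 0.14, 0.02]], "gripper": [0.3, 0.3, 0.3, 0.3, 0.3, 0.3, 0.3, 0.3]}
{"rotation": [[0, 0, 0.39], [0, 0, 0.38], [0, 0, 0.39], [0, 0, 0.39], [0, 0, 0.39], [-0.01, 0, 0.29], [0, 0, 0.2], [0, 0, 0.09]], "slide": [[0.4, 0.14, 0.01], [0.41, 0.11, 0.02], [0.41, 0.1, 0.01], [0.41, 0.08, 0.02], [0.42, 0.07, 0.02], [0.32, 0.04, 0.01], [0.21, 0.01, 0.0], [0.1, 0.01, 0.01]], "gripper": [0.3, 0.3, 0.3, 0.3, 0.3, 0.3, 0.3, 0.3]}
end [ 553.1 -381.9  293.4]
```

View pics/w8.png

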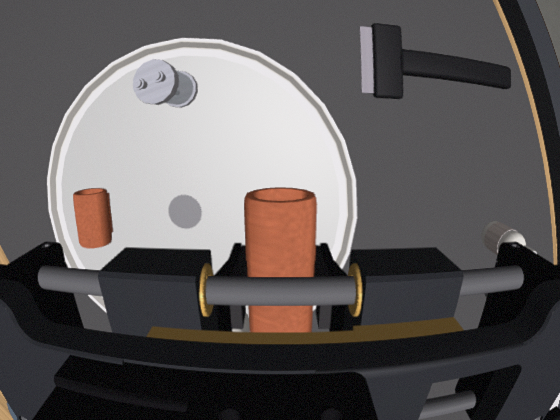

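>>> move_arm(
  rotation=[
    [0,0,0.1],
    [0,0,0.19],
    [0,0,0.29],
    [0,0,0.39],
    [0,0,0.39],
    [0,0,0.39],
    [0,0,0.39],
    [0,0,0.39],
  ],
  slide=[
    [0.03,0.1,0.0],
    [0.08,0.2,0.01],
    [0.11,0.3,0.01],
    [0.16,0.39,0.01],
    [0.18,0.38,0.01],
    [0.2,0.37,0.01],
    [0.21,0.37,0.01],
    [0.23,0.36,0.01],
  ],
  gripper=[0.3,0.3,0.3,0.3,0.3,0.3,0.3,0.3],
)

```text
clock: 24.3
position: [596.8, 89.9, 310.8]
tcp_rot: [[0.766, -0.643, 0.0], [-0.643, -0.766, 0.0], [0.0, -0.0, -1.0]]
wrist_force: [-0.4, -1.5, -0.2]
opening: 32.1
```

>>> move_arm(
  rotation=[
    [0,0,0.39],
    [0,0,0.38],
    [0,0,0.39],
    [0,0,0.39],
    [0,0,0.39],
    [0,0,0.39],
    [0,0,0.39],
    [0,0,0.39],
  ],
  slide=[
    [0.23,0.35,0.01],
    [0.26,0.34,0.01],
    [0.27,0.33,0.01],
    [0.28,0.32,0.01],
    [0.29,0.3,0.01],
    [0.3,0.29,0.01],
    [0.32,0.29,0.01],
    [0.33,0.26,0.01],
  ],
  gripper=[0.3,0.3,0.3,0.3,0.3,0.3,0.3,0.3],
)

```text
clock: 25.1
position: [581.1, -78.1, 306.7]
tcp_rot: [[0.52, -0.854, -0.0], [-0.854, -0.52, 0.0], [-0.0, 0.0, -1.0]]
wrist_force: [-1.0, -0.2, -0.5]
opening: 32.0
```

>>> move_arm(
  rotation=[
    [0,0,0.39],
    [0,0,0.38],
    [0,0,0.39],
    [0,0,0.39],
    [0,0,0.39],
    [0,0,0.39],
    [0,0,0.39],
    [0,0,0.39],
  ],
  slide=[
    [0.34,0.26,0.01],
    [0.35,0.24,0.01],
    [0.35,0.22,0.01],
    [0.37,0.21,0.01],
    [0.38,0.2,0.01],
    [0.38,0.18,0.01],
    [0.39,0.17,0.01],
    [0.4,0.14,0.01],
  ],
  gripper=[0.3,0.3,0.3,0.3,0.3,0.3,0.3,0.3],
)

```text
clock: 25.9
position: [565.4, -246.8, 302.6]
tcp_rot: [[0.22, -0.975, -0.0], [-0.975, -0.22, 0.0], [-0.0, 0.0, -1.0]]
wrist_force: [-0.6, -0.5, -0.4]
opening: 32.1
```

>>> move_arm(
  rotation=[
    [0,0,0.39],
    [0,0,0.38],
    [0,0,0.39],
    [0,0,0.39],
    [0,0,0.39],
    [0,0,0.29],
    [0,0,0.2],
    [0,0,0.09],
  ],
  slide=[
    [0.4,0.14,0.01],
    [0.41,0.11,0.01],
    [0.41,0.1,0.01],
    [0.41,0.08,0.01],
    [0.42,0.07,0.01],
    [0.32,0.04,0.01],
    [0.21,0.01,0.0],
    [0.1,0.01,0.01],
  ],
  gripper=[0.3,0.3,0.3,0.3,0.3,0.3,0.3,0.3],
)

```text
clock: 26.7
position: [552.5, -383.1, 299.1]
tcp_rot: [[-0.041, -0.999, -0.0], [-0.999, 0.041, -0.0], [0.0, 0.0, -1.0]]
wrist_force: [-0.4, 0.0, -0.5]
opening: 32.2
```

>>> move_arm(
  rotation=[
    [0,0,0],
    [0,0,0],
    [0,0,0],
    [0,0,0],
    [0,0,0],
    [0,0,0],
    [0,0,0],
    [0,0,0],
  ],
  slide=[
    [0,0,0],
    [0,0,0],
    [0,0,0],
    [0,0,0],
    [0,0,0],
    [0,0,0],
    [0,0,0],
    [0,0,0],
  ],
  gripper=[0.3,0.3,0.3,0.3,0.3,0.3,0.3,0.3],
)

```text
clock: 27.5
position: [552.8, -381.8, 299.2]
tcp_rot: [[-0.039, -0.999, -0.0], [-0.999, 0.039, 0.0], [-0.0, 0.0, -1.0]]
wrist_force: [0.1, 0.3, -1.0]
opening: 32.2
```

```bash
python3 - <<'E'
from h import *
M=model('wrist'); im=cams.capture('wrist')[:,:,::-1].copy()
bwire(im,(487.3,-214.5,.03),195,M,projf)
bwire(im,(553,-382,-.04),155,M,projf)
cv2.imwrite('pics/w9.png',im)
E
python3 plan.py 553 -382 30 -1.61 16 0.3
```

```text
clock 27.55 hold [ 552.8 -381.8  135.7] yaw -1.61 F [ 0.4  0.4 -1.6] open 32.1 j7 -0.63
{"rotation": [[0, 0, 0.0], [0, 0, 0.0], [0, 0, 0.0], [0, 0, 0.0], [0, 0, 0.0], [0, 0, 0.0], [0, 0, 0.0], [0, 0, 0.0]], "slide": [[0, 0, 0.04], [0, 0, 0.08], [0, 0, 0.12], [0, 0, 0.17], [0, 0, 0.16], [0, 0, 0.16], [0, 0, 0.16], [0, 0, 0.17]], "gripper": [0.3, 0.3, 0.3, 0.3, 0.3, 0.3, 0.3, 0.3]}
{"rotation": [[0, 0, 0.0], [0, 0, 0.0], [0, 0, 0.0], [0, 0, 0.0], [0, 0, 0.0], [0, 0, 0.0], [0, 0, 0.0], [0, 0, 0.0]], "slide": [[0, 0, 0.16], [0, 0, 0.16], [0, 0, 0.16], [0, 0, 0.17], [0, 0, 0.16], [0, 0, 0.12], [0, 0, 0.08], [0, 0, 0.04]], "gripper": [0.3, 0.3, 0.3, 0.3, 0.3, 0.3, 0.3, 0.3]}
end [ 552.8 -381.8  193.7]
```

View pics/w9.png

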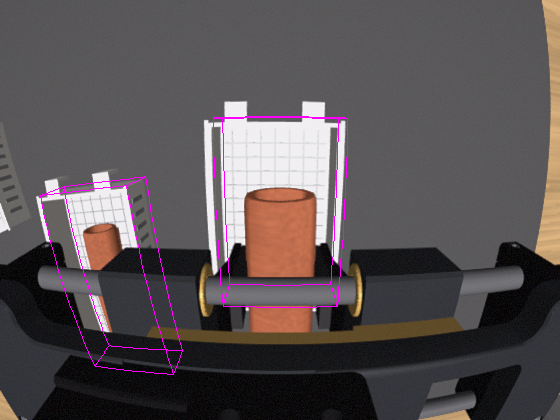

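>>> move_arm(
  rotation=[
    [0,0,0],
    [0,0,0],
    [0,0,0],
    [0,0,0],
    [0,0,0],
    [0,0,0],
    [0,0,0],
    [0,0,0],
  ],
  slide=[
    [-0.02,0.02,0.04],
    [-0.03,0.02,0.08],
    [0,0,0.12],
    [0,0,0.17],
    [0,0,0.16],
    [0,0,0.16],
    [0,0,0.16],
    [0,0,0.17],
  ],
  gripper=[0.3,0.3,0.3,0.3,0.3,0.3,0.3,0.3],
)

```text
clock: 28.35
position: [550.9, -379.3, 245.3]
tcp_rot: [[-0.039, -0.999, -0.0], [-0.999, 0.039, 0.0], [-0.0, 0.0, -1.0]]
wrist_force: [-0.8, -0.7, -0.7]
opening: 31.9
```

>>> move_arm(
  rotation=[
    [0,0,0],
    [0,0,0],
    [0,0,0],
    [0,0,0],
    [0,0,0],
    [0,0,0],
    [0,0,0],
    [0,0,0],
  ],
  slide=[
    [0,0,0.16],
    [0,0,0.16],
    [0,0,0.16],
    [0,0,0.17],
    [0,0,0.16],
    [0,0,0.12],
    [0,0,0.08],
    [0,0,0.04],
  ],
  gripper=[0.3,0.3,0.3,0.3,0.3,0.3,0.3,0.3],
)

```text
clock: 29.15
position: [550.9, -379.2, 193.2]
tcp_rot: [[-0.039, -0.999, -0.0], [-0.999, 0.039, 0.0], [-0.0, 0.0, -1.0]]
wrist_force: [0.0, -0.7, -0.6]
opening: 32.2
```

>>> move_arm(
  rotation=[
    [0,0,0],
    [0,0,0],
    [0,0,0],
    [0,0,0],
    [0,0,0],
    [0,0,0],
    [0,0,0],
    [0,0,0],
  ],
  slide=[
    [0,0,0.01],
    [0,0,0.01],
    [0,0,0.01],
    [0,0,0.01],
    [0,0,0],
    [0,0,0],
    [0,0,0],
    [0,0,0],
  ],
  gripper=[0.3,0.3,0.3,0.3,0.3,0.3,0.3,0.3],
)

```text
clock: 29.95
position: [550.9, -379.2, 191.7]
tcp_rot: [[-0.039, -0.999, 0.0], [-0.999, 0.039, 0.0], [-0.0, -0.0, -1.0]]
wrist_force: [-0.4, -0.1, -1.2]
opening: 32.1
```

>>> move_arm(
  rotation=[
    [0,0,0],
    [0,0,0],
    [0,0,0],
    [0,0,0],
    [0,0,0],
    [0,0,0],
    [0,0,0],
    [0,0,0],
  ],
  slide=[
    [0,0,0.01],
    [0,0,0.01],
    [0,0,0],
    [0,0,0],
    [0,0,0],
    [0,0,0],
    [0,0,0],
    [0,0,0],
  ],
  gripper=[0.3,0.3,0.3,0.3,0.3,0.3,0.3,0.3],
)

```text
clock: 30.75
position: [550.9, -379.4, 191.4]
tcp_rot: [[-0.039, -0.999, 0.0], [-0.999, 0.039, 0.0], [-0.0, -0.0, -1.0]]
wrist_force: [-1.1, 2.0, 5.7]
opening: 32.0
```

Contact (5.7 N). Release and lift.

>>> move_arm(
  rotation=[
    [0,0,0],
    [0,0,0],
    [0,0,0],
    [0,0,0],
    [0,0,0],
    [0,0,0],
    [0,0,0],
    [0,0,0],
  ],
  slide=[
    [0,0,0],
    [0,0,0],
    [0,0,0],
    [0,0,0],
    [0,0,0],
    [0,0,0],
    [0,0,0],
    [0,0,0],
  ],
  gripper=[0.4,0.42,0.44,0.46,0.48,0.5,0.52,0.53],
)

```text
clock: 31.55
position: [550.9, -379.2, 190.7]
tcp_rot: [[-0.039, -0.999, -0.0], [-0.999, 0.039, 0.0], [-0.0, 0.0, -1.0]]
wrist_force: [-0.5, 1.1, 0.1]
opening: 45.5
```

>>> move_arm(
  rotation=[
    [0,0,0],
    [0,0,0],
    [0,0,0],
    [0,0,0],
    [0,0,0],
    [0,0,0],
    [0,0,0],
    [0,0,0],
  ],
  slide=[
    [0,0,-0.05],
    [0,0,-0.1],
    [0,0,-0.2],
    [0,0,-0.3],
    [0,0,-0.4],
    [0,0,-0.5],
    [0,0,-0.3],
    [0,0,-0.15],
  ],
  gripper=[0.53,0.53,0.53,0.53,0.53,0.53,0.53,0.53],
)

```text
clock: 32.35
position: [551.1, -379.7, 293.3]
tcp_rot: [[-0.039, -0.999, 0.003], [-0.999, 0.039, -0.002], [0.002, -0.003, -1.0]]
wrist_force: [0.1, 0.0, -0.4]
opening: 46.2
```

```bash
python3 plan.py 451.5 299 130 -0.43 32 0.75
```

```text
clock 32.35 hold [ 551.6 -380.   129.8] yaw -1.61 F [ 0.1  0.  -0.4] open 46.2 j7 -0.63
{"rotation": [[0, 0, -0.1], [0, 0, -0.19], [0, 0, -0.29], [0, 0, -0.39], [0, 0, -0.39], [0, 0, -0.39], [0, -0.01, -0.39], [0, 0, -0.38]], "slide": [[-0.12, 0.02, 0], [-0.23, 0.04, 0], [-0.35, 0.06, 0], [-0.47, 0.06, 0], [-0.47, 0.03, 0], [-0.47, 0.02, -0.01], [-0.48, 0.01, 0.0], [-0.47, -0.02, 0.0]], "gripper": [0.75, 0.75, 0.75, 0.75, 0.75, 0.75, 0.75, 0.75]}
{"rotation": [[0, 0, -0.39], [-0.01, 0, -0.39], [0, 0, -0.39], [0, 0, -0.39], [0, 0, -0.39], [0, 0, -0.39], [0, 0, -0.38], [0, -0.01, -0.39]], "slide": [[-0.47, -0.04, 0.0], [-0.47, -0.06, 0.0], [-0.47, -0.07, 0.0], [-0.46, -0.1, 0.0], [-0.46, -0.11, 0], [-0.45, -0.13, 0], [-0.45, -0.16, 0], [-0.44, -0.16, 0]], "gripper": [0.75, 0.75, 0.75, 0.75, 0.75, 0.75, 0.75, 0.75]}
{"rotation": [[0, 0, -0.39], [0, 0, -0.39], [0, 0, -0.39], [0, 0, -0.39], [0, 0, -0.38], [0, 0, -0.39], [0, 0, -0.39], [0, 0, -0.39]], "slide": [[-0.44, -0.19, 0], [-0.43, -0.2, 0], [-0.41, -0.23, 0], [-0.41, -0.23, 0], [-0.4, -0.26, 0], [-0.39, -0.27, 0], [-0.38, -0.28, 0], [-0.36, -0.31, 0]], "gripper": [0.75, 0.75, 0.75, 0.75, 0.75, 0.75, 0.75, 0.75]}
{"rotation": [[0, 0, -0.39], [-0.01, -0.01, -0.39], [0, 0, -0.38], [0, 0, -0.39], [0, 0, -0.39], [0, 0, -0.29], [0, 0, -0.2], [0, 0, -0.09]], "slide": [[-0.35, -0.31, 0], [-0.34, -0.33, 0], [-0.33, -0.35, 0], [-0.31, -0.35, 0], [-0.3, -0.37, -0.01], [-0.21, -0.28, 0.0], [-0.13, -0.2, 0.0], [-0.07, -0.1, 0.0]], "gripper": [0.75, 0.75, 0.75, 0.75, 0.75, 0.75, 0.75, 0.75]}
end [451.4 299.2 293.7]
```

>>> move_arm(
  rotation=[
    [0,0,-0.1],
    [0,0,-0.19],
    [0,0,-0.29],
    [0,0,-0.39],
    [0,0,-0.39],
    [0,0,-0.39],
    [0,0,-0.39],
    [0,0,-0.38],
  ],
  slide=[
    [-0.12,0.02,-0.02],
    [-0.23,0.04,-0.02],
    [-0.35,0.06,-0.02],
    [-0.47,0.06,-0.02],
    [-0.47,0.03,0],
    [-0.47,0.02,0],
    [-0.48,0.01,0.0],
    [-0.47,-0.02,0.0],
  ],
  gripper=[0.53,0.53,0.53,0.75,0.75,0.75,0.75,0.75],
)

```text
clock: 33.15
position: [527.7, -224.2, 293.7]
tcp_rot: [[0.228, -0.974, -0.002], [-0.974, -0.228, 0.002], [-0.002, 0.002, -1.0]]
wrist_force: [-1.4, -0.5, 0.1]
opening: 64.5
```

>>> move_arm(
  rotation=[
    [0,0,-0.39],
    [0,0,-0.39],
    [0,0,-0.39],
    [0,0,-0.39],
    [0,0,-0.39],
    [0,0,-0.39],
    [0,0,-0.38],
    [0,0,-0.39],
  ],
  slide=[
    [-0.47,-0.04,0.0],
    [-0.47,-0.06,0.0],
    [-0.47,-0.07,0.0],
    [-0.46,-0.1,0.0],
    [-0.46,-0.11,0],
    [-0.45,-0.13,0],
    [-0.45,-0.16,0],
    [-0.44,-0.16,0],
  ],
  gripper=[0.75,0.75,0.75,0.75,0.75,0.75,0.75,0.75],
)

```text
clock: 33.95
position: [499.7, -37.7, 294.0]
tcp_rot: [[0.528, -0.849, -0.002], [-0.849, -0.528, 0.001], [-0.002, 0.001, -1.0]]
wrist_force: [1.1, 1.4, 0.2]
opening: 65.3
```

>>> move_arm(
  rotation=[
    [0,0,-0.39],
    [0,0,-0.39],
    [0,0,-0.39],
    [0,0,-0.39],
    [0,0,-0.38],
    [0,0,-0.39],
    [0,0,-0.39],
    [0,0,-0.39],
  ],
  slide=[
    [-0.44,-0.19,0],
    [-0.43,-0.2,0],
    [-0.41,-0.23,0],
    [-0.41,-0.23,0],
    [-0.4,-0.26,0],
    [-0.39,-0.27,0],
    [-0.38,-0.28,0],
    [-0.36,-0.31,0],
  ],
  gripper=[0.75,0.75,0.75,0.75,0.75,0.75,0.75,0.75],
)

```text
clock: 34.75
position: [471.9, 149.3, 294.0]
tcp_rot: [[0.772, -0.636, -0.002], [-0.636, -0.772, -0.0], [-0.002, 0.001, -1.0]]
wrist_force: [0.8, -0.2, 0.3]
opening: 65.0
```

>>> move_arm(
  rotation=[
    [0,0,-0.39],
    [0,0,-0.39],
    [0,0,-0.38],
    [0,0,-0.39],
    [0,0,-0.39],
    [0,0,-0.29],
    [0,0,-0.2],
    [0,0,-0.09],
  ],
  slide=[
    [-0.35,-0.31,0],
    [-0.34,-0.33,0],
    [-0.33,-0.35,0],
    [-0.31,-0.35,0],
    [-0.3,-0.37,0],
    [-0.21,-0.28,0.0],
    [-0.13,-0.2,0.0],
    [-0.07,-0.1,0.0],
  ],
  gripper=[0.75,0.75,0.75,0.75,0.75,0.75,0.75,0.75],
)

```text
clock: 35.55
position: [451.0, 300.8, 294.6]
tcp_rot: [[0.91, -0.415, -0.0], [-0.415, -0.91, -0.0], [0.0, 0.0, -1.0]]
wrist_force: [-0.4, -0.7, 0.2]
opening: 65.3
```

>>> move_arm(
  rotation=[
    [0,0,0],
    [0,0,0],
    [0,0,0],
    [0,0,0],
    [0,0,0],
    [0,0,0],
    [0,0,0],
    [0,0,0],
  ],
  slide=[
    [0,0,0],
    [0,0,0],
    [0,0,0],
    [0,0,0],
    [0,0,0],
    [0,0,0],
    [0,0,0],
    [0,0,0],
  ],
  gripper=[0.75,0.75,0.75,0.75,0.75,0.75,0.75,0.75],
)

```text
clock: 36.35
position: [451.2, 299.6, 294.7]
tcp_rot: [[0.909, -0.417, -0.0], [-0.417, -0.909, 0.0], [-0.0, -0.0, -1.0]]
wrist_force: [-0.2, -0.1, -0.4]
opening: 65.1
```

```bash
python3 - <<'E'
from h import *
M=model('wrist'); im=cams.capture('wrist')[:,:,::-1].copy()
def draw(im,v,L,col,f,M,z0=19):
    P=place(tube(L,z0),*v)
    for Q in (P[:24],P[24:]):
        cv2.polylines(im,[f(Q,M).round().astype(np.int32)],True,col,1)
    q=f(P,M); cv2.polylines(im,[cv2.convexHull(q.astype(np.float32)).round().astype(np.int32)],True,col,1)
draw(im,(451.6,299.3,1.14),50,(255,0,255),projf,M)
cv2.imwrite('pics/w10.png',im)
t=cams.capture('top')[:,:,::-1].copy(); cv2.imwrite('pics/t10raw.png',t)
cv2.imwrite('pics/t10.png',cv2.resize(t[120:270,150:500],None,fx=2.2,fy=2.2,interpolation=cv2.INTER_CUBIC))
E
python3 plan.py 451.5 299 40.5 -0.43 16 0.75
```

```text
clock 36.45 hold [451.2 299.6 131.2] yaw -0.43 F [ 0.5 -0.4 -0.2] open 65.1 j7 -0.87
{"rotation": [[0, 0, 0], [0, 0, 0], [0, 0, 0], [0, 0, 0], [0, 0, 0], [0, 0, 0], [0, 0, 0], [0, 0, 0]], "slide": [[0, 0, 0.03], [0, 0, 0.07], [0, 0, 0.11], [0, 0, 0.14], [0, 0, 0.14], [0, 0, 0.14], [0, 0, 0.14], [0.01, 0, 0.14]], "gripper": [0.75, 0.75, 0.75, 0.75, 0.75, 0.75, 0.75, 0.75]}
{"rotation": [[0, 0, 0], [0, 0, 0], [0, 0, 0], [0, 0, 0], [0, 0, 0], [0, 0, 0], [0, 0, 0], [0, 0, 0]], "slide": [[0, 0, 0.14], [0, 0.01, 0.14], [0, 0, 0.14], [0, 0, 0.14], [0, 0, 0.14], [0, 0, 0.1], [0, 0, 0.07], [0, 0, 0.03]], "gripper": [0.75, 0.75, 0.75, 0.75, 0.75, 0.75, 0.75, 0.75]}
end [451.4 299.  204.2]
```

View pics/w10.png

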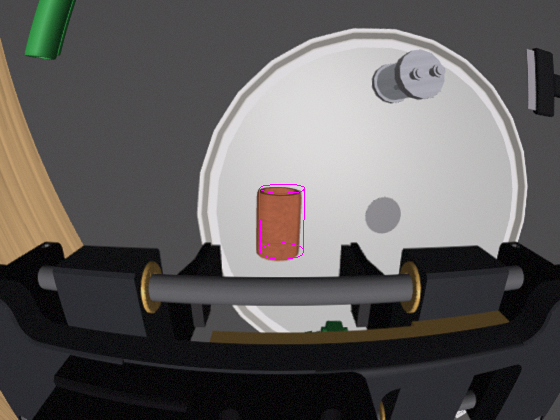

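View pics/t10.png

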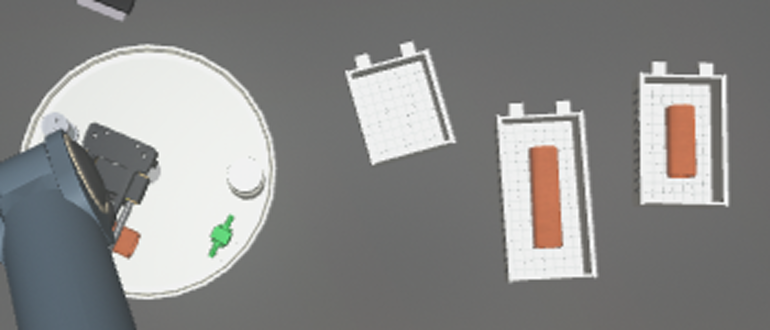

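>>> move_arm(
  rotation=[
    [0,0,0],
    [0,0,0],
    [0,0,0],
    [0,0,0],
    [0,0,0],
    [0,0,0],
    [0,0,0],
    [0,0,0],
  ],
  slide=[
    [-0.02,0.03,0.1],
    [0,0,0.2],
    [0,0,0.25],
    [0,0,0.3],
    [0,0,0.3],
    [0,0,0.25],
    [0,0,0.2],
    [0,0,0.1],
  ],
  gripper=[0.75,0.75,0.75,0.75,0.75,0.75,0.75,0.75],
)

```text
clock: 37.25
position: [449.4, 298.5, 208.3]
tcp_rot: [[0.909, -0.417, -0.001], [-0.417, -0.909, -0.001], [-0.001, 0.002, -1.0]]
wrist_force: [-0.4, 0.7, 0.5]
opening: 64.9
```

>>> move_arm(
  rotation=[
    [0,0,0],
    [0,0,0],
    [0,0,0],
    [0,0,0],
    [0,0,0],
    [0,0,0],
    [0,0,0],
    [0,0,0],
  ],
  slide=[
    [0,0,0.06],
    [0,0,0.04],
    [0,0,0.01],
    [0,0,0],
    [0,0,0],
    [0,0,0],
    [0,0,0],
    [0,0,0],
  ],
  gripper=[0.75,0.7,0.6,0.5,0.45,0.4,0.35,0.3],
  force=20,
)

```text
clock: 38.05
position: [449.6, 298.7, 204.4]
tcp_rot: [[0.909, -0.417, -0.0], [-0.417, -0.909, 0.0], [-0.0, -0.0, -1.0]]
wrist_force: [-0.7, -0.2, 0.8]
opening: 31.8
```

>>> move_arm(
  rotation=[
    [0,0,0],
    [0,0,0],
    [0,0,0],
    [0,0,0],
    [0,0,0],
    [0,0,0],
    [0,0,0],
    [0,0,0],
  ],
  slide=[
    [0,0,0],
    [0,0,0],
    [0,0,0],
    [0,0,0],
    [0,0,0],
    [0,0,0],
    [0,0,0],
    [0,0,0],
  ],
  gripper=[0.3,0.3,0.3,0.3,0.3,0.3,0.3,0.3],
)

```text
clock: 38.85
position: [449.6, 298.7, 204.3]
tcp_rot: [[0.909, -0.417, -0.0], [-0.417, -0.909, 0.0], [-0.0, -0.0, -1.0]]
wrist_force: [-1.7, 0.7, 4.3]
opening: 31.8
```

>>> move_arm(
  rotation=[
    [0,0,0],
    [0,0,0],
    [0,0,0],
    [0,0,0],
    [0,0,0],
    [0,0,0],
    [0,0,0],
    [0,0,0],
  ],
  slide=[
    [0,0,-0.1],
    [0,0,-0.2],
    [0,0,-0.3],
    [0,0,-0.4],
    [0,0,-0.4],
    [0,0,-0.4],
    [0,0,-0.25],
    [0,0,-0.1],
  ],
  gripper=[0.3,0.3,0.3,0.3,0.3,0.3,0.3,0.3],
)

```text
clock: 39.65
position: [450.0, 298.6, 313.3]
tcp_rot: [[0.909, -0.417, 0.002], [-0.417, -0.909, 0.002], [0.001, -0.002, -1.0]]
wrist_force: [-0.2, -0.2, -0.9]
opening: 32.2
```

```bash
python3 plan.py 601 -42.8 130 -1.30 24 0.3;  python3 - <<'E'
from h import *
cv2.imwrite('pics/w11.png',cams.capture('wrist')[:,:,::-1])
E
```

```text
clock 39.65 hold [450.3 298.9 149.8] yaw -0.431 F [-0.2 -0.2 -0.9] open 32.2 j7 -0.88
{"rotation": [[0, 0, 0.1], [0, 0, 0.2], [0, 0, 0.29], [0, 0, 0.4], [0, 0, 0.39], [-0.01, 0, 0.4], [0, 0, 0.39], [0, 0, 0.4]], "slide": [[0.07, 0.06, 0.0], [0.13, 0.12, 0.01], [0.21, 0.17, 0.02], [0.28, 0.21, 0.02], [0.29, 0.21, 0.01], [0.29, 0.2, 0.02], [0.31, 0.18, 0.02], [0.31, 0.17, 0.02]], "gripper": [0.3, 0.3, 0.3, 0.3, 0.3, 0.3, 0.3, 0.3]}
{"rotation": [[0, 0, 0.4], [0, 0, 0.39], [0, 0, 0.4], [0, 0, 0.39], [0, 0, 0.4], [-0.01, 0, 0.39], [0, 0, 0.4], [0, 0, 0.39]], "slide": [[0.32, 0.15, 0.02], [0.33, 0.15, 0.02], [0.33, 0.13, 0.02], [0.33, 0.11, 0.02], [0.34, 0.1, 0.01], [0.35, 0.09, 0.02], [0.35, 0.07, 0.02], [0.35, 0.06, 0.02]], "gripper": [0.3, 0.3, 0.3, 0.3, 0.3, 0.3, 0.3, 0.3]}
{"rotation": [[0, 0, 0.4], [0, 0, 0.39], [0, 0, 0.4], [0, 0, 0.39], [0, 0, 0.4], [-0.01, 0, 0.3], [0, 0, 0.19], [0, 0, 0.1]], "slide": [[0.35, 0.04, 0.02], [0.36, 0.03, 0.02], [0.35, 0.02, 0.02], [0.36, 0, 0.02], [0.35, -0.02, 0.02], [0.27, -0.02, 0.01], [0.17, -0.02, 0.01], [0.09, -0.01, 0.0]], "gripper": [0.3, 0.3, 0.3, 0.3, 0.3, 0.3, 0.3, 0.3]}
end [600.9 -42.7 293.7]
```

View pics/w11.png

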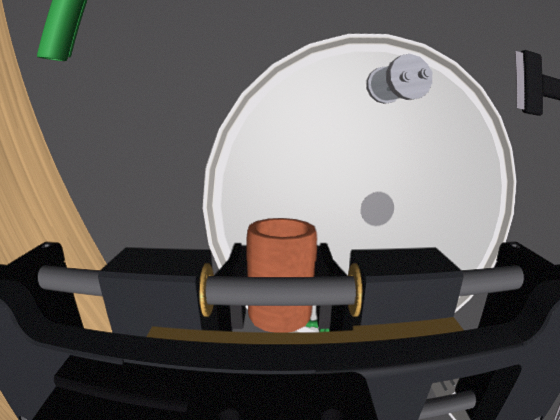

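>>> move_arm(
  rotation=[
    [0,0,0.1],
    [0,0,0.2],
    [0,0,0.29],
    [0,0,0.4],
    [0,0,0.39],
    [0,0,0.4],
    [0,0,0.39],
    [0,0,0.4],
  ],
  slide=[
    [0.07,0.06,0.0],
    [0.13,0.12,0.0],
    [0.21,0.17,0.0],
    [0.28,0.21,0.0],
    [0.29,0.21,0.0],
    [0.29,0.2,0.0],
    [0.31,0.18,0.0],
    [0.31,0.17,0.0],
  ],
  gripper=[0.3,0.3,0.3,0.3,0.3,0.3,0.3,0.3],
)

```text
clock: 40.5
position: [497.0, 191.1, 311.8]
tcp_rot: [[0.762, -0.647, 0.0], [-0.647, -0.762, 0.0], [0.0, -0.0, -1.0]]
wrist_force: [-0.7, 0.8, -1.0]
opening: 31.8
```

>>> move_arm(
  rotation=[
    [0,0,0.4],
    [0,0,0.39],
    [0,0,0.4],
    [0,0,0.39],
    [0,0,0.4],
    [0,0,0.39],
    [0,0,0.4],
    [0,0,0.39],
  ],
  slide=[
    [0.32,0.15,0.0],
    [0.33,0.15,0.0],
    [0.33,0.13,0.0],
    [0.33,0.11,0.0],
    [0.34,0.1,0.0],
    [0.35,0.09,0.02],
    [0.35,0.07,0.02],
    [0.35,0.06,0.02],
  ],
  gripper=[0.3,0.3,0.3,0.3,0.3,0.3,0.3,0.3],
)

```text
clock: 41.3
position: [554.6, 61.5, 308.6]
tcp_rot: [[0.512, -0.859, -0.0], [-0.859, -0.512, 0.0], [-0.0, 0.0, -1.0]]
wrist_force: [0.5, 0.4, -0.9]
opening: 32.0
```

>>> move_arm(
  rotation=[
    [0,0,0.4],
    [0,0,0.39],
    [0,0,0.4],
    [0,0,0.39],
    [0,0,0.4],
    [0,0,0.3],
    [0,0,0.19],
    [0,0,0.1],
  ],
  slide=[
    [0.35,0.04,0.04],
    [0.36,0.03,0.04],
    [0.35,0.02,0.04],
    [0.36,0,0.04],
    [0.35,-0.02,0.04],
    [0.27,-0.02,0.03],
    [0.17,-0.02,0.02],
    [0.09,-0.01,0.01],
  ],
  gripper=[0.3,0.3,0.3,0.3,0.3,0.3,0.3,0.3],
)

```text
clock: 42.1
position: [600.9, -43.6, 295.5]
tcp_rot: [[0.266, -0.964, -0.0], [-0.964, -0.266, -0.0], [0.0, 0.0, -1.0]]
wrist_force: [-0.1, 0.6, 0.5]
opening: 32.2
```

>>> move_arm(
  rotation=[
    [0,0,0],
    [0,0,0],
    [0,0,0],
    [0,0,0],
    [0,0,0],
    [0,0,0],
    [0,0,0],
    [0,0,0],
  ],
  slide=[
    [0,0,0],
    [0,0,0],
    [0,0,0],
    [0,0,0],
    [0,0,0],
    [0,0,0],
    [0,0,0],
    [0,0,0],
  ],
  gripper=[0.3,0.3,0.3,0.3,0.3,0.3,0.3,0.3],
)

```text
clock: 42.9
position: [600.6, -42.6, 295.7]
tcp_rot: [[0.268, -0.963, -0.0], [-0.963, -0.268, 0.0], [-0.0, -0.0, -1.0]]
wrist_force: [1.3, 0.3, -0.5]
opening: 32.1
```

```bash
python3 - <<'E'
from h import *
M=model('wrist'); im=cams.capture('wrist')[:,:,::-1].copy()
bwire(im,(601,-42.8,.27),115,M,projf)
cv2.imwrite('pics/w12.png',im)
E
python3 plan.py 601 -42.8 30 -1.30 16 0.3
```

```text
clock 42.95 hold [600.6 -42.7 132.2] yaw -1.299 F [ 0.6  1.2 -0.2] open 32.2 j7 -0.91
{"rotation": [[0, 0, 0.0], [0, 0, 0.0], [0, 0, 0.0], [0, 0, 0.0], [0, 0, 0.0], [0, 0, 0.0], [0, 0, 0.0], [0, 0, 0.0]], "slide": [[0, 0, 0.04], [0, 0, 0.08], [0, 0, 0.12], [0, 0, 0.15], [0, 0, 0.16], [0, 0, 0.16], [0, 0, 0.15], [0, 0, 0.16]], "gripper": [0.3, 0.3, 0.3, 0.3, 0.3, 0.3, 0.3, 0.3]}
{"rotation": [[0, 0, 0.0], [0, 0, 0.0], [0, 0, 0.0], [0, 0, 0.0], [0, 0, 0.0], [0, 0, 0.0], [0, 0, 0.0], [0, 0, 0.0]], "slide": [[0, 0, 0.16], [0, 0, 0.16], [0, -0.01, 0.15], [0, 0, 0.16], [0, 0, 0.16], [0, 0, 0.12], [0, 0, 0.07], [0, 0, 0.04]], "gripper": [0.3, 0.3, 0.3, 0.3, 0.3, 0.3, 0.3, 0.3]}
end [601.1 -42.5 193.7]
```

View pics/w12.png

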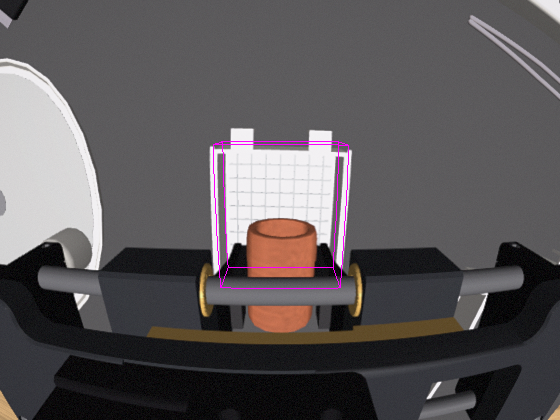

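>>> move_arm(
  rotation=[
    [0,0,0],
    [0,0,0],
    [0,0,0],
    [0,0,0],
    [0,0,0],
    [0,0,0],
    [0,0,0],
    [0,0,0],
  ],
  slide=[
    [0,0.03,0.04],
    [0,0.03,0.08],
    [0,0,0.12],
    [0,0,0.15],
    [0,0,0.16],
    [0,0,0.16],
    [0,0,0.15],
    [0,0,0.16],
  ],
  gripper=[0.3,0.3,0.3,0.3,0.3,0.3,0.3,0.3],
)

```text
clock: 43.75
position: [597.7, -43.5, 243.9]
tcp_rot: [[0.268, -0.963, -0.0], [-0.963, -0.268, -0.0], [-0.0, 0.0, -1.0]]
wrist_force: [-0.2, -0.3, -0.4]
opening: 32.1
```

>>> move_arm(
  rotation=[
    [0,0,0],
    [0,0,0],
    [0,0,0],
    [0,0,0],
    [0,0,0],
    [0,0,0],
    [0,0,0],
    [0,0,0],
  ],
  slide=[
    [0,0,0.16],
    [0,0,0.16],
    [0,0,0.15],
    [0,0,0.16],
    [0,0,0.16],
    [0,0,0.12],
    [0,0,0.07],
    [0,0,0.04],
  ],
  gripper=[0.3,0.3,0.3,0.3,0.3,0.3,0.3,0.3],
)

```text
clock: 44.55
position: [597.7, -43.5, 193.3]
tcp_rot: [[0.268, -0.963, -0.0], [-0.963, -0.268, 0.0], [-0.0, 0.0, -1.0]]
wrist_force: [-1.1, 0.0, -0.2]
opening: 32.0
```

>>> move_arm(
  rotation=[
    [0,0,0],
    [0,0,0],
    [0,0,0],
    [0,0,0],
    [0,0,0],
    [0,0,0],
    [0,0,0],
    [0,0,0],
  ],
  slide=[
    [0,0,0.01],
    [0,0,0.01],
    [0,0,0.01],
    [0,0,0],
    [0,0,0],
    [0,0,0],
    [0,0,0],
    [0,0,0],
  ],
  gripper=[0.3,0.3,0.3,0.3,0.3,0.3,0.3,0.3],
)

```text
clock: 45.35
position: [597.7, -43.5, 192.2]
tcp_rot: [[0.268, -0.963, 0.0], [-0.963, -0.268, 0.0], [-0.0, -0.0, -1.0]]
wrist_force: [0.1, -0.3, -0.4]
opening: 32.0
```

Hold at 28.7; contact is expected near 27.8.

>>> move_arm(
  rotation=[
    [0,0,0],
    [0,0,0],
    [0,0,0],
    [0,0,0],
    [0,0,0],
    [0,0,0],
    [0,0,0],
    [0,0,0],
  ],
  slide=[
    [0,0,0.01],
    [0,0,0.01],
    [0,0,0.01],
    [0,0,0],
    [0,0,0],
    [0,0,0],
    [0,0,0],
    [0,0,0],
  ],
  gripper=[0.3,0.3,0.3,0.3,0.3,0.3,0.3,0.3],
)

```text
clock: 46.15
position: [597.7, -43.6, 191.4]
tcp_rot: [[0.268, -0.963, 0.0], [-0.963, -0.268, 0.001], [-0.001, -0.0, -1.0]]
wrist_force: [-1.6, 0.5, 6.4]
opening: 32.0
```

Contact. Release, lift, then back off clear of the scene.

>>> move_arm(
  rotation=[
    [0,0,0],
    [0,0,0],
    [0,0,0],
    [0,0,0],
    [0,0,0],
    [0,0,0],
    [0,0,0],
    [0,0,0],
  ],
  slide=[
    [0,0,0],
    [0,0,0],
    [0,0,0],
    [0,0,0],
    [0,0,0],
    [0,0,0],
    [0,0,0],
    [0,0,0],
  ],
  gripper=[0.4,0.42,0.44,0.46,0.48,0.5,0.52,0.53],
)

```text
clock: 46.95
position: [597.7, -43.5, 190.7]
tcp_rot: [[0.268, -0.963, -0.0], [-0.963, -0.268, 0.0], [-0.0, 0.0, -1.0]]
wrist_force: [0.1, -0.4, -0.5]
opening: 45.4
```

>>> move_arm(
  rotation=[
    [0,0,0],
    [0,0,0],
    [0,0,0],
    [0,0,0],
    [0,0,0],
    [0,0,0],
    [0,0,0],
    [0,0,0],
  ],
  slide=[
    [0,0,-0.05],
    [0,0,-0.1],
    [0,0,-0.2],
    [0,0,-0.3],
    [0,0,-0.4],
    [0,0,-0.5],
    [0,0,-0.5],
    [0,0,-0.5],
  ],
  gripper=[0.53,0.53,0.53,0.53,0.53,0.53,0.53,0.53],
)

```text
clock: 47.75
position: [597.6, -43.7, 320.6]
tcp_rot: [[0.268, -0.964, 0.001], [-0.964, -0.268, 0.0], [0.0, -0.001, -1.0]]
wrist_force: [1.5, -0.1, 0.3]
opening: 46.2
```

>>> move_arm(
  rotation=[
    [0,0,0],
    [0,0,0],
    [0,0,0],
    [0,0,0],
    [0,0,0],
    [0,0,0],
    [0,0,0],
    [0,0,0],
  ],
  slide=[
    [-0.3,0,-0.3],
    [-0.4,0,-0.3],
    [-0.5,0,-0.2],
    [-0.5,0,-0.1],
    [-0.5,0,0],
    [-0.5,0,0],
    [-0.5,0,0],
    [-0.5,0,0],
  ],
  gripper=[0.53,0.53,0.53,0.53,0.53,0.53,0.53,0.53],
)

```text
clock: 48.55
position: [547.7, 135.3, 364.6]
tcp_rot: [[0.267, -0.964, 0.001], [-0.964, -0.267, 0.001], [-0.001, -0.002, -1.0]]
wrist_force: [-0.0, -1.0, -0.7]
opening: 46.2
```

>>> move_arm(
  rotation=[
    [0,0,0],
    [0,0,0],
    [0,0,0],
    [0,0,0],
    [0,0,0],
    [0,0,0],
    [0,0,0],
    [0,0,0],
  ],
  slide=[
    [-0.5,0,0],
    [-0.5,0,0],
    [-0.5,0,0],
    [-0.3,0,0],
    [-0.1,0,0],
    [0,0,0],
    [0,0,0],
    [0,0,0],
  ],
  gripper=[0.53,0.53,0.53,0.53,0.53,0.53,0.53,0.53],
)

```text
clock: 49.35
position: [523.1, 224.8, 363.4]
tcp_rot: [[0.266, -0.964, 0.0], [-0.964, -0.266, -0.0], [0.0, -0.0, -1.0]]
wrist_force: [0.0, -1.6, 0.1]
opening: 46.1
```

```bash
cat > chk.py <<'E'
from h import *
ims={n:cams.capture(n) for n in('top','scene')}; Ms={n:model(n) for n in ims}
for n in ims: cv2.imwrite(f'pics/{n}F.png',ims[n][:,:,::-1])
def comp(mask,q):
    k,l,st,c=cv2.connectedComponentsWithStats(mask); i=min([i for i in range(1,k) if st[i,4]>100],key=lambda i:np.hypot(*(c[i]-q))); return (l==i).astype(np.uint8)
for nm,LB,LT,xy,th in(('short',115,50,(600,-43),.27),('middle',155,85,(552,-380),-.04),('long',195,120,(487,-214),.03)):
    for n in ims:
        M=Ms[n]; q=proj([*xy,25],M)[0]
        try:
            t=comp(brown(ims[n]),q); rt=fit(tube(LT,6),[(M,t.astype(float))],(*xy,th))
            m=white(ims[n])|t; m=cv2.morphologyEx(comp(m,q),cv2.MORPH_CLOSE,np.ones((9,9)))
            m=cv2.morphologyEx(m,cv2.MORPH_OPEN,cv2.getStructuringElement(cv2.MORPH_ELLIPSE,(15,15)))
            h=cv2.convexHull(np.argwhere(m)[:,::-1]); m=np.zeros_like(m); cv2.fillConvexPoly(m,h,1)
            rb=fit(box(LB),[(M,m.astype(float))],(*xy,th))
            print(nm,n,'tube',np.round(rt,2),'box',np.round(rb,2),'off',np.round(np.subtract(rt[:2],rb[:2]),1))
        except Exception as e: print(nm,n,e)
t=ims['top'][:,:,::-1]; cv2.imwrite('pics/tF.png',cv2.resize(t[120:270,150:500],None,fx=2.2,fy=2.2,interpolation=cv2.INTER_CUBIC))
t=ims['scene'][:,:,::-1]; cv2.imwrite('pics/sF.png',cv2.resize(t[140:300,50:420],None,fx=2.1,fy=2.1,interpolation=cv2.INTER_CUBIC))
print(get_obs()['clock'],get_obs()['position'])
E
python3 chk.py
```

```text
short top tube [ 5.9886e+02 -4.3540e+01  2.7000e-01  4.1880e+01] box [ 6.0341e+02 -4.2300e+01  2.6000e-01  1.6600e+02] off [-4.5 -1.2]
short scene tube [ 6.0327e+02 -4.3780e+01  2.3000e-01  7.1190e+01] box [ 5.9910e+02 -4.1750e+01  3.1000e-01  1.7776e+02] off [ 4.2 -2. ]
middle top tube [ 5.4986e+02 -3.7949e+02 -4.0000e-02  7.3090e+01] box [ 5.5467e+02 -3.8262e+02 -8.0000e-02  1.1179e+02] off [-4.8  3.1]
middle scene tube [ 5.5211e+02 -3.7959e+02 -3.0000e-02  9.8310e+01] box [ 5.5087e+02 -3.8236e+02 -2.0000e-02  1.3606e+02] off [1.2 2.8]
long top tube [ 4.8594e+02 -2.1434e+02  2.0000e-02  9.3100e+01] box [ 4.8812e+02 -2.1534e+02  2.0000e-02  1.5514e+02] off [-2.2  1. ]
long scene tube [ 4.8631e+02 -2.1361e+02  4.0000e-02  1.0598e+02] box [ 4.8702e+02 -2.1286e+02  3.0000e-02  1.3605e+02] off [-0.7 -0.7]
49.45 [523.04272258 225.14151758 363.3222117 ]
```

View pics/tF.png

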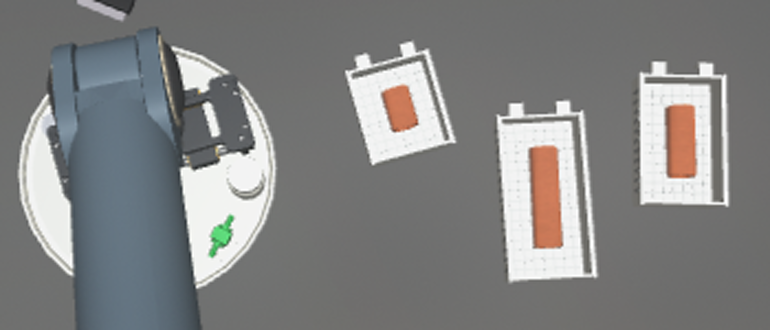

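View pics/sF.png

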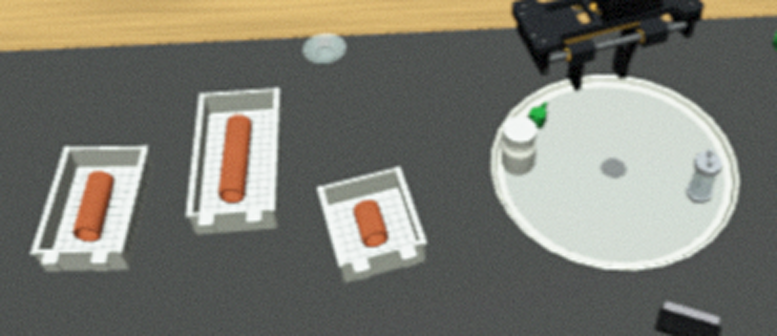

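```bash
python3 -c "
from workcell import robot
print(robot.job_done())"
```

```text
the job is handed in; nothing more can be done
None
```

All three tubes are in their boxes: long in long, middle in middle and short in short. The job was handed in at about 49.5 s of the 93 s allowed. Each tube was lowered until the wrist force showed contact, then released with only a small opening and the gripper lifted straight up.

- **Position:** fitting the tubes and boxes in the last top and scene pictures put each tube within about 6 mm of its box centre (limit 15 mm). Each lies within about 0.1 rad of its box's length (limit 0.3 rad).
- **Disagreement between cameras:** the two views differ by up to 9 mm in x. For the short tube the top view gives −4.5 mm and the scene view +4.2 mm.
- **Upright and height:** I did not measure tilt or foot height directly. The pictures show the tubes lying flat on their feet, and they touched down at the expected height.
- **Bystanders:** the jar, bubble counter and valve look unmoved in the last pictures, and the gripper was clear of everything. I judged this by eye and did not measure it.
- **Regrasp:** my first grip on the long tube was too high, so I opened, went 5 mm lower and gripped again.

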